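# Press the price tiles home on the sloping stand

### The arm

A 6-joint arm with a two-finger parallel gripper is mounted at the origin on the work surface. World frame = base frame: x ahead of the robot, y to its left, z up, the work surface at z = 0. Lengths are in m, angles in rad, forces in N, time in s.
With the tool pointing down it reaches from about 0.375 to 0.9 m from the base axis. Payload 3.1 kg.
Tool frame: the origin (TCP) lies on the centre line of the jaws, within the pads' length; the fingertips stand 19 mm ahead of it and the grasp point (between the pads) is the TCP; z points along the fingers, y is the line along which they close (so a half turn about z gives the same grasp; the last joint's range is limited). The gripper opens to 85 mm and grips with 20 to 120 N. Pads are 22 mm wide; open, the fingers measure 114 mm over their backs; the gripper's body (76 mm by 85 mm) begins 54 mm behind the grasp point. The pads swing forward as they close: fully open they stand 13 mm farther back than shut.
Start: joints at [0.958, 0.527, 1.433, -0, 1.181, -0.178], TCP at [0.263, 0.567, 0.221] pointing down, gripper open.
Joint ranges: [-3.08, 3.08], [-0.75, 2.2], [0.22, 2.44], [-1.43, 4.57], [0, 2.65], [-2.85, 2.85]. Speed limits (rad/s): [2.79, 2.79, 3.14, 3.14, 3.14, 3.14].

### API

Orientations are given as a unit quaternion [x, y, z, w].
In Python, from station import manip, cams, sign_off gives the robot as it stands.
- The arm moves only by the tool carry_out, never from a script. Its argument "targets" is a list that holds one entry, the list of rows, each a list of 7 numbers: the shift along the tool's x, y, z in cm, then the turn, a rotation vector about the tool's x, y, z in degrees, then the finger opening in cm, from 0 to 8.54. A call has 1 to 12 rows; each row is the pose to reach, as a shift and turn from the pose commanded when the call began, along the tool's axes at that moment; what a row does not reach only later rows make up. A row lasts 1/12 s, in which the tool goes at most 41.7 mm and 7.16 degrees, less where a joint would pass 70% of its speed; a pose out of reach is approached as far as the arm can. A call with a gripper value outside its range is refused whole. The fingers move at their own pace and stop on an object; "force" is the grip in N (left out, the last holds). Time passes only in rows, so rows that repeat a pose let the fingers close. It gives the time, the measured TCP pose, the force, the opening and the grip force at its end, in the units of the state.
- manip.sense(): the state, without advancing time (a new reading comes with each control period).
- cams.snapshot(name): name is "scene" or "top"; returns the picture (480x640x3 uint8, red, green, blue); there is no depth.
- cams.camera_info(name): a dict with "K" (3x3 intrinsics, pixels), "k1" (the pictures are not rectified: a ray, as slopes to the right and down, at radius r is drawn at 1 + k1 r^2 times it, then the intrinsics apply), "T" (4x4, takes a point from camera to world coordinates). Camera axes: x right, y down, z forward; pixel columns grow to the right and rows downward; lengths in m; the calibration is good to about 2 mm. A picture is of the moment at which its call begins. camera_info takes no time and is no camera call.
- sign_off(): hands the job in; it is judged then, once.
The state is a dict: "t": time; "q": joint angles; "qd": joint speeds; "tau": joint torques, N m; "tcp_pos": TCP position; "tool_rot": TCP orientation; "force": force on the tool from outside, world axes, zero at the start; "ft_torque": the same for the moment, N m; "finger_gap": opening from 0.0 (shut) to 1.0 (fully open); "gripper_force": force on a finger pad.
Only numpy, scipy, OpenCV 4.12 (cv2) and the standard library are available. Lean on these libraries where they do the work, as an engineer would, in place of code of your own. Each camera call takes 0.05 s, during which the arm holds its last target. There are 200 camera calls.

### The job

Take the orange-handled pressing block from the counter tray, set its sole squarely on the red start pad of the sloping price stand, and in one unbroken pass, without lifting off and with steady, gentle pressure (never over 25 N), sweep it along the row over all four tiles onto the grey end pad, so that every tile is pressed fully home. Then stand the block upright in the tray again and push the green locking lever fully over towards the robot's side. Touch the tiles only with the block, and leave the stamp, the jar, the mug and the figurine where they stand.

Things in the scene. Friction and masses are not known exactly. Their poses are not given: they have to be found in the camera images.
- block: Pressing block, loose, 0.2 kg: pale wooden sole with a square orange handle upright on it. Origin: centre of the flat underside; z up the handle, x along its length (sweep direction, either way round). Sole 34 mm wide (y), flat for 30 mm in x; both ends turn up at 20 degrees to 71 mm total length, to ride over proud tiles. Wood up to z = 24 mm.
- block_grip (a point): Grip point in the handle, 72 mm above the sole's underside on the block's z axis. Handle 24 x 24 mm, from 24 to 98 mm above the underside; best gripped with the fingers closing along the block's x.
- tray: The clear plastic counter tray, fixed, 200 mm (x) x 270 mm (y), walls 5 mm thick and 28 mm high, inner floor at z = 5 mm. Origin at the centre of its underside. The block, the stamp and the jar stand in it in a row along its y, some 88 mm apart, in any order.
- stand: The white price stand, fixed: a foot of 130 x 260 mm that carries the sloping face (rail), and the lever on a tongue at its -y end. Origin at the centre of the underside; x points to the high back of the stand, towards the robot.
- rail: Sloping face of the stand, fixed, 33 degrees (0.58 rad) from level; normal z points up and away from the robot, x up the slope, y level along the tile row. Origin: middle of the row, level with the tops of pads and home tiles, 75 mm above the counter. Four tiles at y = +45, +15, -15, -45 mm, each 40 (x) x 28.5 mm (y); a proud tile's top is at z = +5 mm.
- start_pad (a point): Centre of the top of the red start pad: 44 mm up the slope x 52 mm along the row, at y = +87 mm on the face, flush with home tiles.
- end_pad (a point): Centre of the top of the grey end pad, same size, at y = -87 mm on the face.
- bed (a joint): Travel of the sprung bed that carries pads and tiles, along the face's -z, m: 0 at rest, grows when pressed, at most 0.010. About 2 N before it moves, then 0.9 N per mm: a sole held 5 mm below the face's z = 0 bears with about 6 N. Blue rims beside the bed (42 to 50 mm either side of the row's middle line) reach up to z = -12 mm.
- tile1 (a joint): Travel of the tile next to the red pad, m: about 0 when proud, 0.005 when fully home (flush with the pads). Stiff: takes 3.5 N, stays where it is left.
- tile2 (a joint): The same for the second tile.
- tile3 (a joint): The same for the third tile.
- tile4 (a joint): The same for the fourth tile, next to the grey pad.
- lock (a joint): Green locking lever, rad: about 0 leaning away from the robot (stand's -x), 1.0 fully over, leaning towards the robot (stand's +x). It stays where it is left.
- lock_tip (a point): The tip of the green lever; the lever is 60 mm long from its pivot and swings in the stand's x-z plane, 0.5 rad either side of upright.
- stamp: Bystander in the tray: a hand stamp, black base 50 x 36 mm, dark wooden round knob, 75 mm tall. Origin under its centre.
- tin: Bystander in the tray: an amber jar with a red cap, 52 mm across, 70 mm tall. Origin under its centre.
- mug: Bystander on the counter: a blue mug, 72 mm across, 85 mm tall. Origin under its centre.
- figurine: Bystander on the counter: a gold figurine, 52 mm across, 92 mm tall. Origin under its centre.
Mind the look-alikes: they are no part of the job. There is more than one size of the block; the job needs the smallest.

How it is judged:
By the outcome, as a careful person would: the job done as asked, in the order asked, and still so for the second after the job is handed in, with the robot touching nothing.
It also fails if it takes over 72 s, if anything falls off the work surface, if the arm or the gripper's body presses on something with over 40 N, if the wrist force passes 120 N, or if a joint passes its speed limit or range.

## Working session

There is one attempt and no reset: what is moved stays moved. The work goes in short steps, Python scripts to look and compute and a tool call to move; the robot and the scene stay as the last step left them, time stands still between calls to the robot, and variables do not carry over. Pictures are saved under pics/ and viewed, at most 10 in all, crops included, and the job is handed in when it is done.

Besides the shell and the picture viewer there is one more tool, called as name(argument=value, ...), one argument or row to a line, values as JSON. carry_out: Moves the arm, as the interface text tells. Its arguments: {"type":"object","properties":{"targets":{"type":"array"},"force":{"type":"number"}},"required":["targets"]}

```bash
mkdir -p pics
python3 - <<'E'
from station import manip, cams
import cv2,numpy as np
for n in("scene","top"):
    i=cams.snapshot(n); cv2.imwrite(f"pics/{n}0.png",i[:,:,::-1]); c=cams.camera_info(n); print(n,np.round(c["K"],1).tolist(),c["k1"],np.round(c["T"],4).tolist())
print(manip.sense())
E
```

```text
scene [[522.6, 0.0, 315.5], [0.0, 522.6, 233.3], [0.0, 0.0, 1.0]] -0.14007369439198958 [[0.5523, 0.6221, -0.5549, 1.081], [0.8334, -0.3983, 0.3831, -0.3429], [0.0173, -0.674, -0.7385, 0.8012], [0.0, 0.0, 0.0, 1.0]]
top [[446.9, 0.0, 314.1], [0.0, 446.9, 243.1], [0.0, 0.0, 1.0]] 0.01728109378533108 [[0.0072, -0.9812, 0.1931, 0.3759], [-1.0, -0.0064, 0.0052, 0.0242], [-0.0038, -0.1931, -0.9812, 0.9292], [0.0, 0.0, 0.0, 1.0]]
{'t': 0.1, 'q': array([ 9.57494065e-01,  5.28340356e-01,  1.43376325e+00,  5.10633216e-06,
        1.18140629e+00, -1.78505604e-01]), 'qd': array([-6.94216627e-05, -2.39351497e-03, -2.12295133e-03,  1.07889487e-04,
        1.21637424e-03,  2.37303280e-04]), 'tau': array([-2.99568374e-04, -4.43304276e+01, -1.78585482e+01, -2.76070368e-04,
        3.92940434e-03,  2.69380507e-05]), 'tcp_pos': array([0.26285774, 0.56631385, 0.22035515]), 'tool_rot': array([ 2.15690773e-01,  9.76461249e-01, -8.83560786e-04, -3.71863857e-04]), 'force': array([-0.63801561,  0.95183461, -0.56633677]), 'ft_torque': array([-0.01926544, -0.02362444, -0.03560352]), 'gripper_force': 0.0, 'finger_gap': 0.9987150308054018}
```

View pics/scene0.png

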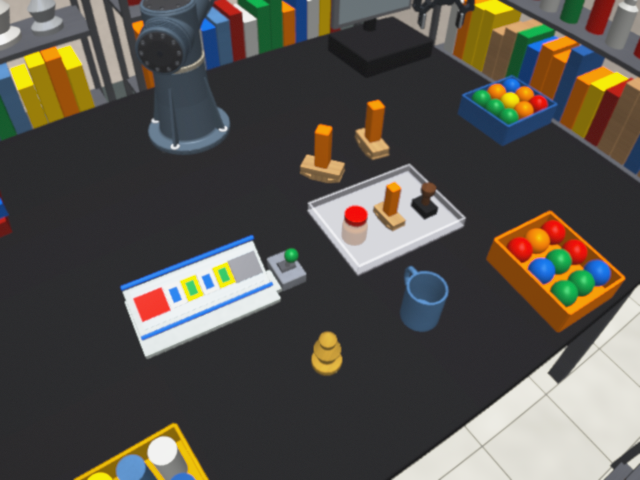

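View pics/top0.png

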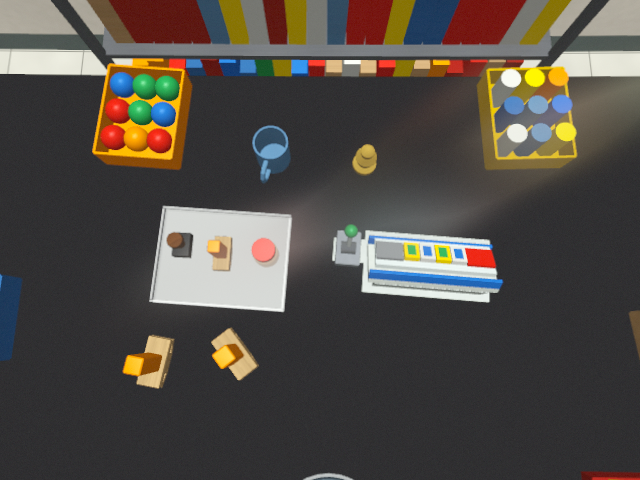

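The top view shows the stand at (430,265) with its red pad at the right end (480,258). The lever knob is at (350,231). The tray holds the stamp (178,243), a block (222,253) and the jar (263,250).

Block candidates in the top view are the tray block (222,253) and two larger ones on the counter, (150,362) and (235,355). I choose the tray block because it is the smallest and stands in the tray. I'll check it in crops.

Run:
```python
import cv2,numpy as np
a=cv2.imread("pics/top0.png");b=cv2.imread("pics/scene0.png")
def crop(i,x,y,w,h,s): return cv2.resize(i[y:y+h,x:x+w],None,fx=s,fy=s,interpolation=cv2.INTER_CUBIC)
cv2.imwrite("pics/c1.png",np.vstack([crop(a,145,200,160,120,5)]))
cv2.imwrite("pics/c2.png",crop(a,325,215,180,90,4.4))
cv2.imwrite("pics/c3.png",np.hstack([crop(b,300,160,170,115,4.7)]))
cv2.imwrite("pics/c4.png",crop(b,115,225,195,135,4.1))
```

```text
(no output)
```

View pics/c1.png

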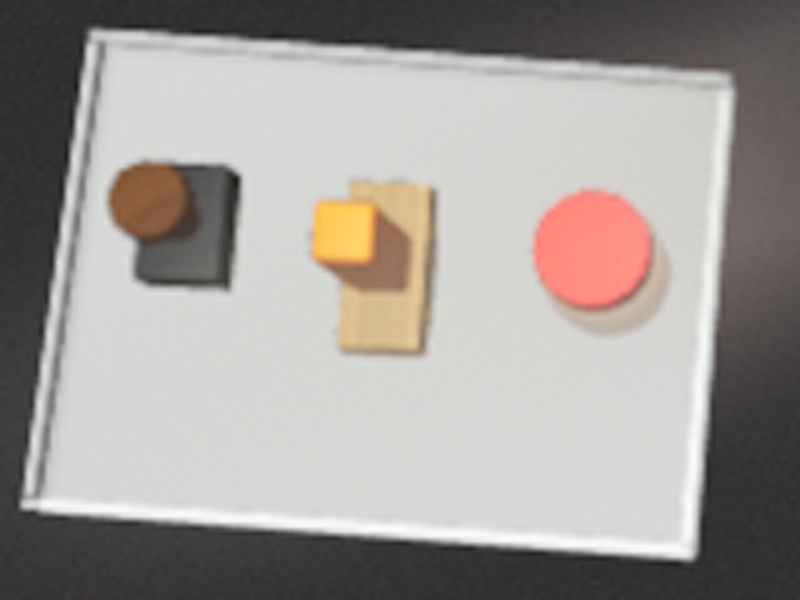

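View pics/c2.png

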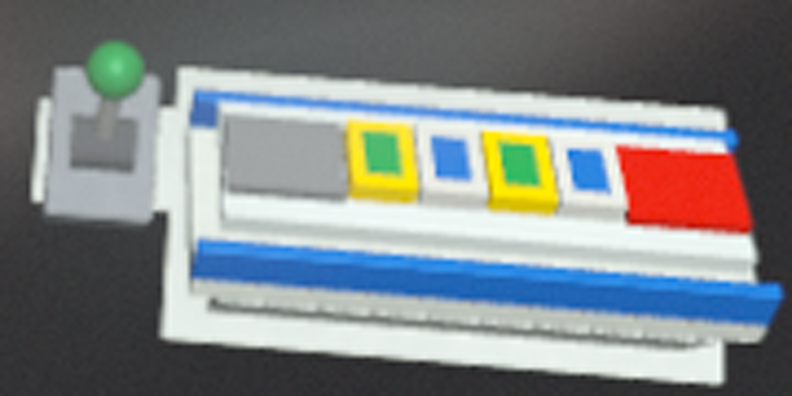

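View pics/c3.png

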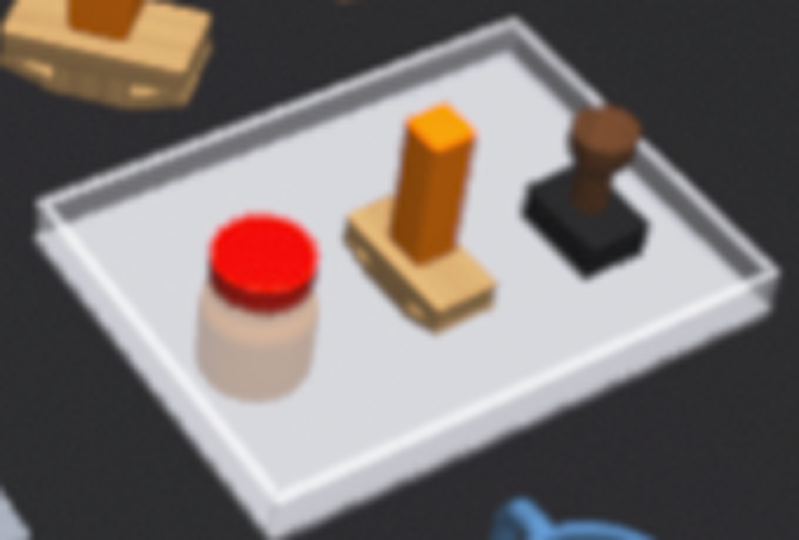

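View pics/c4.png

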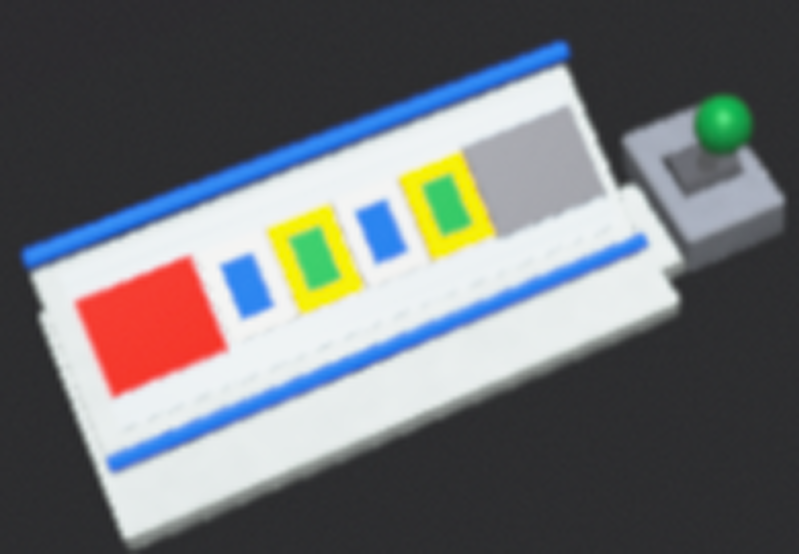

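The crops confirm the tray block: an orange handle about 24 mm square on a short sole, with the sole's length running across the tray's row and the stamp and jar either side. The stand crops give clear corners for the red and grey pads. Next I fit the poses from both views.

```bash
cat > geo.py <<'E'
import numpy as np, cv2
from scipy.optimize import least_squares
from scipy.spatial.transform import Rotation as R
from station import cams
I={n:cams.camera_info(n) for n in("scene","top")}
def proj(P,n):
    c=I[n];T=np.linalg.inv(c["T"]);K=np.array(c["K"])
    return cv2.projectPoints(np.float64(P).reshape(-1,1,3),cv2.Rodrigues(T[:3,:3])[0],T[:3,3],K,np.array([c["k1"],0,0,0.]))[0][:,0]
def crop(p,x,y,s): return (np.float64(p)+.5)/s-.5+[x,y]
def fit(model,p0,obs):  # model(p,pts)->world ; obs list (name,pts,pix)
    f=lambda p:np.concatenate([(proj(model(p,P),n)-px).ravel() for n,P,px in obs])
    r=least_squares(f,p0,loss="soft_l1"); return r.x,np.sqrt(np.mean(f(r.x)**2))
E
cat > fit.py <<'E'
from geo import *
c1=lambda p:crop(p,145,200,5);c2=lambda p:crop(p,325,215,4.4);c3=lambda p:crop(p,300,160,4.7);c4=lambda p:crop(p,115,225,4.1)
flat=lambda p,P:R.from_euler("z",p[3]).apply(np.float64(P))+p[:3]
Rz=lambda P,z:[(a/1e3,b/1e3,z) for a,b in P]
h=Rz([(12,12),(12,-12),(-12,-12),(-12,12)],.098)
s=Rz([(35.5,17),(35.5,-17),(-35.5,-17),(-35.5,17)],.024)
ob=[("top",h+s,c1([(316,203),(376,203),(372,265),(313,262),(350,182),(432,185),(425,352),(338,348)])),
 ("scene",[h[2],h[3],h[0],h[1],s[1],s[0],s[2]],c3([(407,118),(443,103),(476,125),(440,150),(435,315),(494,282),(347,217)]))]
print("block xyz,yaw,rms",fit(flat,[.45,.2,0,0],ob))
print(" z fixed",fit(lambda p,P:flat([p[0],p[1],.005,p[2]],P),[.45,.2,0],ob))
t=Rz([(100,135),(100,-135),(-100,-135),(-100,135)],.028)
print("tray",fit(flat,[.45,.2,0,0],[("top",t,c1([(92,30),(733,75),(695,555),(22,508)])),("scene",[t[3],t[0],t[1],t[2]],c3([(513,18),(778,272),(275,497),(40,205)]))]))
tilt=R.from_euler("y",-.58)
rail=lambda p,P:R.from_euler("z",p[3]).apply(tilt.apply(np.float64(P)))+p[:3]
r=Rz([(-22,61),(-22,113),(22,113),(22,61),(-22,-113),(-22,-61),(22,-61),(22,-113)],0)
q=Rz([(22,113),(22,61),(-22,61),(-22,113),(22,-61),(22,-113),(-22,-113),(-22,-61)],0)
ob=[("top",r,c2([(617,148),(738,153),(752,232),(628,222),(225,115),(345,123),(347,198),(225,193)])),("scene",q,c4([(75,300),(192,257),(227,350),(113,397),(463,150),(568,106),(608,192),(498,238)]))]
print("rail",fit(rail,[.45,-.2,.07,3.1],ob)); print(" z fixed",fit(lambda p,P:rail([p[0],p[1],.075,p[2]],P),[.45,-.2,3.1],ob))
pt=lambda p,P:np.float64(P)+p
for n,a,b in(("knob",c2([(116,70)]),c4([(723,125)])),("jarcap",c1([(593,248)]),c3([(264,255)])),("stampknob",c1([(148,202)]),c3([(607,130)]))):
    print(n,fit(pt,[.45,0,.05],[("top",[[0,0,0]],a),("scene",[[0,0,0]],b)]))
E
python3 fit.py
```

```text
block xyz,yaw,rms (array([ 0.53225712,  0.21902264,  0.00317509, -0.01411578]), np.float64(0.8588208802481058))
 z fixed (array([ 0.53241504,  0.21841249, -0.01270781]), np.float64(0.8997143567843704))
tray (array([ 0.52385704,  0.21896204, -0.0007865 , -0.06313888]), np.float64(0.8282299579617938))
rail (array([ 0.52543564, -0.20305413,  0.07329658,  3.06509471]), np.float64(0.9066516782306989))
 z fixed (array([ 0.52582396, -0.20304365,  3.06580535]), np.float64(0.9522395845418153))
knob (array([ 0.5666694 , -0.04076983,  0.0905456 ]), np.float64(0.4877160617828378))
jarcap (array([0.5324145 , 0.12906734, 0.07231724]), np.float64(0.47093312838763596))
stampknob (array([0.55023897, 0.30462353, 0.07060819]), np.float64(0.7688980347706894))
```

```bash
cat > mv.py <<'E'
import numpy as np, json, os
from scipy.spatial.transform import Rotation as R
from station import manip
F="cmd.json"
def load():
    d=json.load(open(F)); return np.array(d[0]),R.from_quat(d[1])
def save(p,r): json.dump([list(map(float,p)),list(map(float,r.as_quat()))],open(F,"w"))
if not os.path.exists(F): save([.263,.567,.221],R.from_quat([.2157,.97646,0,0]))
def done(sh,rv):  # book a finished move
    p,r=load(); save(p+r.apply(np.array(sh)/100),r*R.from_rotvec(np.radians(rv)))
def to(p,r):      # how far to go, cm and deg
    p0,r0=load(); print("shift",np.round(r0.inv().apply(np.array(p)-p0)*100,2),"turn",np.round(np.degrees((r0.inv()*r).as_rotvec()),2))
def down(ang):    # tool down, tool y at world angle ang (deg)
    return R.from_euler("z",ang-90,degrees=True)*R.from_matrix(np.c_[[-1,0,0],[0,1,0],[0,0,-1.]])
def st():
    s=manip.sense(); p,r=load(); m=R.from_quat(s["tool_rot"])
    print("t",round(s["t"],2),"tcp",np.round(s["tcp_pos"],4),"err mm",np.round((s["tcp_pos"]-p)*1e3,1),"rot err deg",np.round(np.degrees((r.inv()*m).as_rotvec()),1),"F",np.round(s["force"],1),"M",np.round(s["ft_torque"],2),"gap",round(s["finger_gap"],3),"grip",round(s["gripper_force"],1),"q",np.round(s["q"],2))
E
python3 -c "
from mv import *
st(); to([.532,.2185,.19],down(-.8))"
```

```text
t 0.1 tcp [0.2629 0.5663 0.2204] err mm [-0.1 -0.7 -0.6] rot err deg [ 0.1  0.  -0. ] F [-0.6  1.  -0.6] M [-0.02 -0.02 -0.04] gap 0.999 grip 0.0 q [ 0.96  0.53  1.43  0.    1.18 -0.18]
shift [-39.08 -20.28   3.1 ] turn [ 0.    0.   65.89]
```

carry_out(
  targets=[
    [[-19.5, -10.1, 0, 0, 0, 33, 8.5], [-19.5, -10.1, 0, 0, 0, 33, 8.5], [-19.5, -10.1, 0, 0, 0, 33, 8.5], [-19.5, -10.1, 0, 0, 0, 33, 8.5], [-19.5, -10.1, 0, 0, 0, 33, 8.5], [-39.1, -20.3, 3.1, 0, 0, 65.9, 8.5], [-39.1, -20.3, 3.1, 0, 0, 65.9, 8.5], [-39.1, -20.3, 3.1, 0, 0, 65.9, 8.5], [-39.1, -20.3, 3.1, 0, 0, 65.9, 8.5], [-39.1, -20.3, 3.1, 0, 0, 65.9, 8.5], [-39.1, -20.3, 3.1, 0, 0, 65.9, 8.5], [-39.1, -20.3, 3.1, 0, 0, 65.9, 8.5]],
  ],
  force=40,
)

```text
t: 1.1
tcp_pos: [0.5358, 0.2135, 0.1891]
tool_rot: [0.714, 0.7, -0.0, 0.001]
force: [0.2, 0.8, 0.2]
finger_gap: 0.996
gripper_force: 0.0
```

```bash
python3 -c "
from mv import *
done([-39.1,-20.3,3.1],[0,0,65.9]); st(); to([.532,.2185,.077],down(-.8))
from station import cams; import cv2
i=cams.snapshot('top'); b=cams.snapshot('scene')
cv2.imwrite('pics/t1.png',i[:,:,::-1]);cv2.imwrite('pics/s1.png',b[:,:,::-1])"
```

```text
t 1.1 tcp [0.5358 0.2135 0.1891] err mm [ 3.7 -4.7 -0.9] rot err deg [-0.1 -0.1  0.3] F [0.2 0.8 0.2] M [0.03 0.02 0.04] gap 0.996 grip 0.0 q [ 0.19  0.5   1.59 -0.    1.05  0.21]
shift [ 3.00e-02 -1.00e-02  1.13e+01] turn [ 0.    0.   -0.01]
```

```bash
python3 -c "
from mv import *
st()"
```

```text
t 1.2 tcp [0.5323 0.2171 0.1895] err mm [ 0.2 -1.1 -0.5] rot err deg [0.1 0.  0.1] F [ 0.5 -0.3  0.3] M [-0.    0.    0.01] gap 0.996 grip 0.0 q [0.19 0.5  1.59 0.   1.05 0.21]
```

carry_out(
  targets=[
    [[0, 0, 3.5, 0, 0, 0, 8.5], [0, 0, 6.5, 0, 0, 0, 8.5], [0, 0, 9, 0, 0, 0, 8.5], [0, 0, 10.5, 0, 0, 0, 8.5], [0, 0.1, 11.3, 0, 0, 0, 8.5], [0, 0.1, 11.3, 0, 0, 0, 8.5], [0, 0.1, 11.3, 0, 0, 0, 8.5]],
  ],
  force=80,
)

```text
t: 1.78
tcp_pos: [0.5331, 0.219, 0.0775]
tool_rot: [0.712, 0.703, 0.0, -0.0]
force: [-0.3, 0.9, -0.1]
finger_gap: 0.993
gripper_force: 0.0
```

```bash
python3 -c "
from mv import *
done([0,.1,11.3],[0,0,0]); st()
from station import cams; import cv2,numpy as np
f=lambda i,x,y,w,h,s:cv2.resize(i[y:y+h,x:x+w,::-1],(400,400),interpolation=cv2.INTER_CUBIC)
cv2.imwrite('pics/g1.png',np.hstack([f(cams.snapshot('top'),150,180,140,140,3),f(cams.snapshot('scene'),320,110,140,140,3)]))"
```

```text
t 1.78 tcp [0.5331 0.219  0.0775] err mm [-0.   0.9  0.5] rot err deg [-0.   0.  -0.1] F [-0.3  0.9 -0.1] M [-0.08  0.02  0.04] gap 0.993 grip 0.0 q [0.2  0.66 1.67 0.   0.81 0.21]
```

View pics/g1.png

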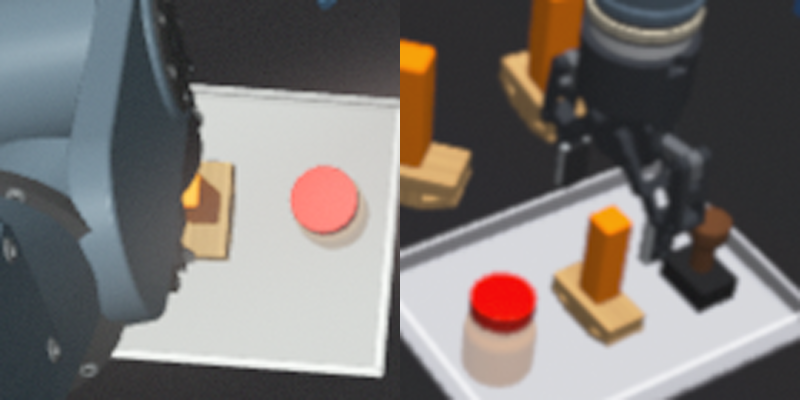

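```bash
python3 -c "
from geo import *
P=[[.533,.219,.0775],[.5755,.219,.071],[.4905,.219,.071],[.533,.219,.103],[.533,.219,.03]]
u=proj(P,'scene'); print(np.round((u-[320,110])*400/140+[400,0]))"
```

```text
[[603. 244.]
 [640. 286.]
 [565. 216.]
 [608. 217.]
 [595. 291.]]
```

```bash
python3 -c "
from geo import *
i=cv2.imread('pics/g1.png')[:,400:]
i=cams.snapshot('scene')[:,:,::-1]
s=7;i=np.ascontiguousarray(cv2.resize(i[130:215,360:450],None,fx=s,fy=s,interpolation=cv2.INTER_CUBIC))
for x in(.533-.0425,.533+.0425,.533-.057,.533+.057):
  for y in(.208,.230):
    u=(proj([[x,y,.071],[x,y,.095]],'scene')-[360,130])*s
    cv2.line(i,*[tuple(map(int,a)) for a in u],(0,255,0) if abs(x-.533)<.05 else (255,0,255),1)
cv2.imwrite('pics/g2.png',i)"
```

```text
(no output)
```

View pics/g2.png

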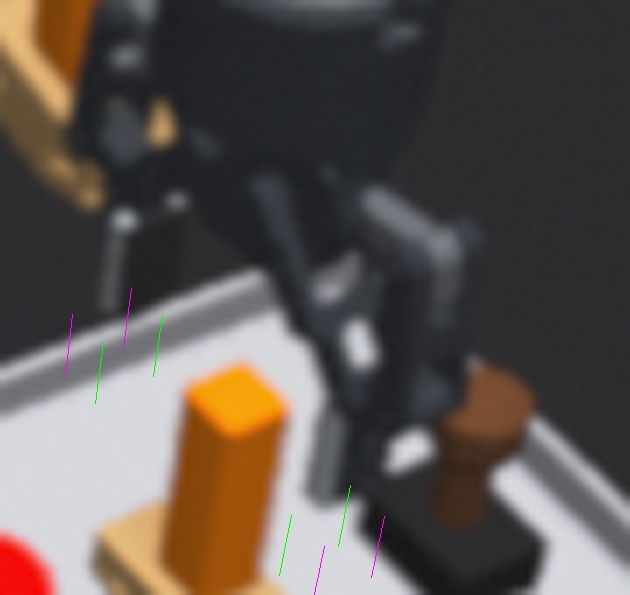

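The crop shows the fingertips bracketing the handle (230,480), but about 80 crop px above my predicted tip lines. I'll check that offset against the hover pictures in both views before closing.

```bash
python3 -c "
from geo import *
def ov(f,n,c,w,h):
    i=cv2.imread(f); c0=proj([c],n)[0]; x,y=max(0,int(c0[0]-w/2)),max(0,int(c0[1]-h/2)); i=i[y:y+h,x:x+w]; s=400/i.shape[1]
    i=np.ascontiguousarray(cv2.resize(i,None,fx=s,fy=s,interpolation=cv2.INTER_CUBIC))
    for x1 in(-.0425,.0425,-.057,.057):
      for y1 in(-.011,.011):
        u=(proj([[c[0]+x1,c[1]+y1,c[2]-.006],[c[0]+x1,c[1]+y1,c[2]+.02]],n)-[x,y])*s
        cv2.line(i,*[tuple(map(int,a)) for a in u],(0,255,0) if abs(x1)<.05 else (255,0,255),1)
    return i
a=ov('pics/t1.png','top',[.534,.2155,.1892],200,200);b=ov('pics/s1.png','scene',[.5325,.217,.1894],130,130)
print(a.shape,b.shape); h=max(len(a),len(b)); p=lambda i:np.pad(i,((0,h-len(i)),(0,0),(0,0)))
cv2.imwrite('pics/h1.png',np.hstack([p(a),p(b)])[:600])"
```

```text
(400, 400, 3) (400, 400, 3)
```

View pics/h1.png

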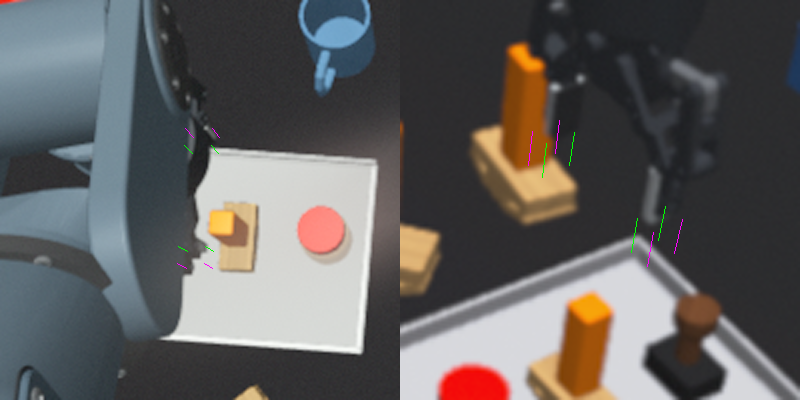

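The two hover views suggest the real fingertips sit somewhat higher and about 5 mm further to +y than nominal. I'll go a little lower, shift slightly in y and close. Then I'll measure the block in the hand from colour masks.

carry_out(
  targets=[
    [[-0.3, 0, 0.6, 0, 0, 0, 8.5], [-0.3, 0, 1.2, 0, 0, 0, 8.5], [-0.3, 0, 1.2, 0, 0, 0, 6], [-0.3, 0, 1.2, 0, 0, 0, 4], [-0.3, 0, 1.2, 0, 0, 0, 2], [-0.3, 0, 1.2, 0, 0, 0, 2], [-0.3, 0, 1.2, 0, 0, 0, 2], [-0.3, 0, 1.2, 0, 0, 0, 2], [-0.3, 0, 1.2, 0, 0, 0, 2], [-0.3, 0, 1.2, 0, 0, 0, 2], [-0.3, 0, 1.2, 0, 0, 0, 2], [-0.3, 0, 1.2, 0, 0, 0, 2]],
  ],
  force=40,
)

```text
t: 2.93
tcp_pos: [0.5333, 0.215, 0.0654]
tool_rot: [0.712, 0.702, 0.0, 0.0]
force: [-1.0, 0.1, 2.9]
finger_gap: 0.27
gripper_force: 40.1
```

```bash
python3 -c "
from mv import *
done([-.3,0,1.2],[0,0,0]); st()"
```

```text
t 2.93 tcp [0.5333 0.215  0.0654] err mm [ 0.3 -0.1  0.4] rot err deg [-0. -0. -0.] F [-1.   0.1  2.9] M [-0.02  0.08 -0.01] gap 0.27 grip 40.1 q [ 0.19  0.68  1.68 -0.    0.78  0.2 ]
```

carry_out(
  targets=[
    [[0, 0, 0, 0, 0, 0, 2], [0, 0, -1, 0, 0, 0, 2], [0, 0, -3, 0, 0, 0, 2], [0, 0, -6, 0, 0, 0, 2], [0, 0, -9, 0, 0, 0, 2], [0, 0, -12, 0, 0, 0, 2], [0, 0, -12, 0, 0, 0, 2], [0, 0, -12, 0, 0, 0, 2]],
  ],
  force=80,
)

```text
t: 3.6
tcp_pos: [0.5343, 0.2153, 0.1871]
tool_rot: [0.712, 0.702, 0.002, 0.001]
force: [-0.4, -0.4, -3.5]
finger_gap: 0.266
gripper_force: 78.8
```

```bash
python3 -c "
from mv import *
done([0,0,-12],[0,0,0]); st()
from geo import *
for n in('scene','top'):
    i=cams.snapshot(n)[:,:,::-1].copy(); cv2.imwrite(f'pics/{n}_lift.png',i)
    b,g,r=[i[:,:,k].astype(int) for k in range(3)]
    P=proj([[.533,.215,.185],[.533,.215,.125]],n); print(n,'pred TCP,base',np.round(P,1).tolist())
    mask=((r>110)&(r-b>40)&(g-b>15)).astype(np.uint8)
    _,_,s,c=cv2.connectedComponentsWithStats(mask)
    for k in range(1,len(s)):
        if s[k,4]>40 and np.hypot(*(c[k]-P[1]))<90: print(s[k],np.round(c[k],1))
"
```

```text
t 3.6 tcp [0.5343 0.2153 0.1871] err mm [1.3 0.1 2.1] rot err deg [-0.2  0.  -0. ] F [-0.4 -0.4 -3.5] M [ 0.   -0.    0.02] gap 0.266 grip 78.8 q [ 0.19  0.5   1.6  -0.    1.04  0.2 ]
scene pred TCP,base [[396.4, 154.5], [392.5, 178.4]]
[ 356   99   33   61 1081] [373.3 131.4]
[ 300  124   45   58 1457] [322.4 158. ]
[380 133  36  54 822] [397.8 164.8]
[422 183  13   9  85] [428.4 187. ]
[344 222  23  12 136] [355.  228.7]
top pred TCP,base [[204.4, 236.3], [212.4, 243.1]]
[199 223  21  39 513] [210.7 242.3]
```

```bash
cat > blk.py <<'E'
from geo import *
S=np.array([(x,y,z) for x,z in((15,0),(-15,0),(35.5,7.5),(-35.5,7.5),(35.5,24),(-35.5,24)) for y in(17,-17)])/1e3
H=np.array([(x,y,z) for x in(12,-12) for y in(12,-12) for z in(24,98)])/1e3
def ext(P): return np.r_[P.min(0),P.max(0)]
E
python3 - <<'E'
from blk import *
yaw=np.radians(-.8)
def pr(p,n): return proj(R.from_euler("z",p[3] if len(p)>3 else yaw).apply(np.vstack([S,H]))+p[:3],n),proj(R.from_euler("z",yaw).apply(S)+p[:3],n)
# check of method on resting block in the first pictures
for tag,n,f,o in(("rest","scene","pics/scene0.png",[.532,.2185,.005]),("rest","top","pics/top0.png",[.532,.2185,.005]),("lift","scene","pics/scene_lift.png",[.5343,.2185,.1265]),("lift","top","pics/top_lift.png",[.5343,.2185,.1265])):
    i=cv2.imread(f).astype(int);b,g,r=i[:,:,0],i[:,:,1],i[:,:,2]
    m=((r>110)&(r-b>40)&(g-b>15)).astype(np.uint8); _,L,s,c=cv2.connectedComponentsWithStats(m)
    a,sole=pr(o,n); k=min([k for k in range(1,len(s)) if s[k,4]>100],key=lambda k:np.hypot(*(c[k]-a.mean(0))))
    print(tag,n,"mask",s[k,:2],s[k,:2]+s[k,2:4]-1,"model all",np.round(ext(a),1),"sole",np.round(ext(sole),1))
E
```

```text
rest scene mask [374 182] [404 229] model all [370.4 180.3 404.8 231.1] sole [370.4 199.  404.8 231.1]
rest top mask [207 236] [231 270] model all [206.4 235.5 232.3 271.1] sole [211.9 235.5 232.3 271.1]
lift scene mask [380 133] [415 186] model all [376.8 131.9 414.5 188.4] sole [376.8 155.3 414.5 188.4]
lift top mask [199 223] [219 261] model all [188.3 220.  220.2 261. ] sole [196.2 220.  220.2 261. ]
```

```bash
cat >> mv.py <<'E'
YAW=3.0658; RO=np.array([.5258,-.2030,.075]); BT=np.array([.0035,0,.0605])
RR=R.from_euler("z",YAW)*R.from_euler("y",-.58)
TR=RR*R.from_matrix(np.c_[[-1,0,0],[0,1,0],[0,0,-1.]])   # tool on the rail: y along the row, z into the face
def rail(x,y,z): # TCP for block origin at rail point (m)
    return RO+RR.apply([x,y,z])-TR.apply(BT)
def blk_rail():  # measured block origin in the rail frame, mm
    s=manip.sense(); m=R.from_quat(s["tool_rot"]); print("block in rail mm",np.round(RR.inv().apply(s["tcp_pos"]+m.apply(BT)-RO)*1e3,1),"F rail",np.round(RR.inv().apply(s["force"]),1))
E
python3 -c "
from mv import *
st(); p=rail(0,.087,.14); print(p); to(p,TR); p0,r0=load(); rv=(r0.inv()*TR).as_rotvec(); print(np.degrees(np.linalg.norm(rv)),np.round(np.degrees(rv)/2,1))"
```

```text
t 3.7 tcp [0.532  0.2148 0.1842] err mm [-1.  -0.4 -0.8] rot err deg [ 0.2 -0.  -0. ] F [-0.8  0.4 -1.9] M [-0.01  0.02 -0.02] gap 0.267 grip 78.8 q [ 0.19  0.51  1.6  -0.    1.04  0.2 ]
[ 0.62585649 -0.29784859  0.24462885]
shift [-51.16  10.01  -5.96] turn [ 27.05 -25.43  90.64]
97.94924444241535 [ 13.5 -12.7  45.3]
```

carry_out(
  targets=[
    [[-3, 0.5, -3, 1.4, -1.3, 4.5, 2], [-7, 1.2, -5, 2.8, -2.6, 9, 2], [-11, 2, -5, 4.2, -4, 14, 2], [-15, 3, -5, 6, -5.6, 20, 2], [-19, 3.8, -5, 7.8, -7.3, 26, 2], [-22, 4.3, -5, 9.5, -9, 32, 2], [-24.5, 4.7, -5, 11.5, -10.8, 38.5, 2], [-26, 5, -5, 13.5, -12.7, 45.3, 2], [-26, 5, -5, 13.5, -12.7, 45.3, 2], [-26, 5, -5, 13.5, -12.7, 45.3, 2]],
  ],
)

```text
t: 4.53
tcp_pos: [0.579, -0.0463, 0.2323]
tool_rot: [0.917, 0.366, -0.158, -0.008]
force: [0.3, 1.2, -3.1]
finger_gap: 0.263
gripper_force: 79.4
```

```bash
python3 -c "
from mv import *
done([-26,5,-5],[13.5,-12.7,45.3]); st(); p=rail(0,.087,.14); to(p,TR)"
```

```text
t 4.53 tcp [ 0.579  -0.0463  0.2323] err mm [-0.3 -0.7 -2.7] rot err deg [ 0.3 -0.1 -0. ] F [ 0.3  1.2 -3.1] M [ 0.1  -0.34 -0.02] gap 0.263 grip 79.4 q [-0.19  0.59  1.32 -0.16  1.51  0.65]
shift [-14.09  21.46   0.35] turn [ 13.54 -12.74  45.34]
```

carry_out(
  targets=[
    [[-1, 1.5, 0, 1, -0.8, 3, 2], [-2.5, 4, 0, 2, -1.8, 7, 2], [-4.5, 7, 0, 3.8, -3.5, 12.5, 2], [-7, 10.5, 0, 5.5, -5.2, 18.5, 2], [-9, 13.5, 0, 7.3, -6.8, 24.5, 2], [-11, 16.5, 0.1, 9.2, -8.6, 31, 2], [-12.8, 19.4, 0.2, 11, -10.4, 37, 2], [-13.7, 21, 0.3, 12.5, -11.8, 42, 2], [-14.1, 21.5, 0.4, 13.5, -12.7, 45.3, 2], [-14.1, 21.5, 0.4, 13.5, -12.7, 45.3, 2], [-14.1, 21.5, 0.4, 13.5, -12.7, 45.3, 2], [-14.1, 21.5, 0.4, 13.5, -12.7, 45.3, 2]],
  ],
)

```text
t: 5.53
tcp_pos: [0.6261, -0.2962, 0.244]
tool_rot: [0.958, -0.034, -0.286, -0.011]
force: [0.8, -0.7, -2.1]
finger_gap: 0.266
gripper_force: 79.5
```

Run:
```python
from mv import *
done([-14.1,21.5,.4],[13.5,-12.7,45.3]); st(); blk_rail(); to(rail(0,.087,.01),TR)
from blk import *
s=manip.sense(); m=R.from_quat(s["tool_rot"]); B=m*R.from_matrix(np.c_[[0,1,0],[1,0,0],[0,0,-1.]]) # block x = tool y
o=s["tcp_pos"]+m.apply(BT)
for n in("scene","top"):
    i=cams.snapshot(n)[:,:,::-1].copy(); cv2.imwrite(f"pics/{n}_hov.png",i); b,g,r=[i[:,:,k].astype(int) for k in range(3)]
    mk=((r>110)&(r-b>40)&(g-b>15)&(r-g<150)).astype(np.uint8); _,L,t,c=cv2.connectedComponentsWithStats(mk)
    so=proj(B.apply(S)+o,n); al=proj(B.apply(H)+o,n); print(n,"sole",np.round(ext(so),1),"handle",np.round(ext(al),1))
    for k in range(1,len(t)):
        if t[k,4]>30 and np.hypot(*(c[k]-so.mean(0)))<60: print("  mask",t[k,:2],t[k,:2]+t[k,2:4]-1,t[k,4])
```

```text
t 5.53 tcp [ 0.6261 -0.2962  0.244 ] err mm [ 0.2  2.1 -0.2] rot err deg [-0.  -0.1 -0.3] F [ 0.8 -0.7 -2.1] M [-0.01 -0.54  0.02] gap 0.266 grip 79.5 q [-0.5   0.9   0.73 -0.26  2.03  1.09]
block in rail mm [ -0.4  85.3 139.5] F rail [-1.9  0.6 -1.3]
shift [-0.04 -0.05 12.96] turn [ 0.02 -0.05  0.04]
scene sole [120.7 273.4 178.2 316.1] handle [135.8 276.2 161.  305.5]
  mask [128 306] [147 315] 99
top sole [481.7 182.4 532.6 208.5] handle [499.4 147.9 535.3 195.4]
```

Run:
```python
from mv import *
from blk import *
s=manip.sense(); m=R.from_quat(s["tool_rot"]); B=m*R.from_matrix(np.c_[[0,1,0],[1,0,0],[0,0,-1.]]); o=s["tcp_pos"]+m.apply(BT)
out=[]
for n,c,w,f in(("scene",(150,300),100,4),("top",(500,205),120,400/120)):
    i=cams.snapshot(n)[:,:,::-1]; x,y=int(c[0]-w/2),int(c[1]-w/2)
    i=np.ascontiguousarray(cv2.resize(i[y:y+w,x:x+w],(400,400),interpolation=cv2.INTER_CUBIC))
    q=lambda P:((proj(P,n)-[x,y]+.5)*f).astype(int)
    for P,col in((B.apply(S)+o,(255,0,255)),(B.apply(H)+o,(255,255,0))): cv2.polylines(i,[cv2.convexHull(q(P).astype(np.int32))],True,col,1)
    pad=RR.apply(np.array([(22,61,0),(22,113,0),(-22,113,0),(-22,61,0)])/1e3)+RO
    cv2.polylines(i,[q(pad).astype(np.int32)],True,(0,255,0),1); out.append(i)
cv2.imwrite("pics/hov.png",np.hstack(out))
```

```text
(no output)
```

View pics/hov.png

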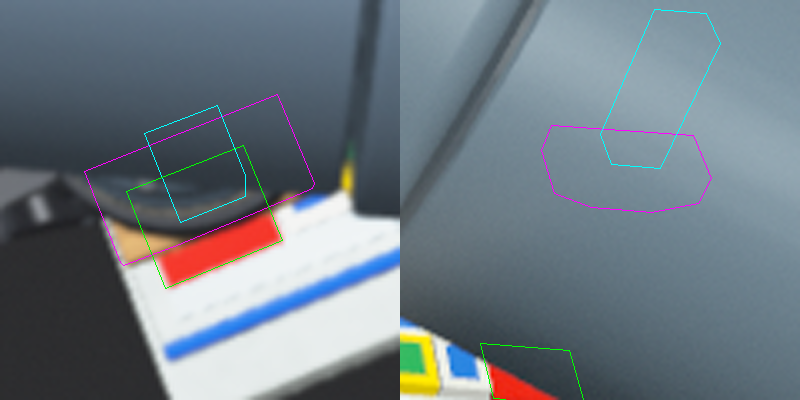

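The view shows the visible corner of the held sole (122,262) meeting the model outline, and the red pad agreeing with its green outline. So the block pose in the tool and the rail pose are good, and I descend.

carry_out(
  targets=[
    [[0, 0.1, 2, 0, 0, 0, 2], [0, 0.2, 4.5, 0, 0, 0, 2], [0, 0.3, 7, 0, 0, 0, 2], [0, 0.3, 9, 0, 0, 0, 2], [0, 0.3, 11, 0, 0, 0, 2], [0, 0.3, 12.4, 0, 0, 0, 2], [0, 0.3, 13, 0, 0, 0, 2], [0, 0.3, 13.3, 0, 0, 0, 2], [0, 0.3, 13.3, 0, 0, 0, 2], [0, 0.3, 13.3, 0, 0, 0, 2], [0, 0.3, 13.3, 0, 0, 0, 2]],
  ],
)

```text
t: 6.65
tcp_pos: [0.5545, -0.2963, 0.1341]
tool_rot: [0.958, -0.036, -0.284, -0.01]
force: [-0.4, 0.5, -2.4]
finger_gap: 0.265
gripper_force: 79.5
```

```bash
python3 -c "
from mv import *
done([0,.3,13.3],[0,0,0]); st(); blk_rail()"
```

```text
t 6.65 tcp [ 0.5545 -0.2963  0.1341] err mm [ 1.4 -0.5  1.3] rot err deg [-0.1  0.1  0. ] F [-0.4  0.5 -2.4] M [-0.09 -0.61 -0.04] gap 0.265 grip 79.5 q [-0.55  0.89  1.07 -0.25  1.7   1.13]
block in rail mm [-1.1 91.   8.5] F rail [-1.  -0.5 -2.2]
```

carry_out(
  targets=[
    [[0, 0, 0.1, 0, 0, 0, 2], [0, 0, 0.2, 0, 0, 0, 2], [0, 0, 0.3, 0, 0, 0, 2], [0, 0, 0.4, 0, 0, 0, 2], [0, 0, 0.5, 0, 0, 0, 2], [0, 0, 0.6, 0, 0, 0, 2], [0, 0, 0.6, 0, 0, 0, 2], [0, 0, 0.6, 0, 0, 0, 2]],
  ],
)

```text
t: 7.32
tcp_pos: [0.5499, -0.2957, 0.1279]
tool_rot: [0.958, -0.036, -0.285, -0.011]
force: [0.2, 0.2, -1.8]
finger_gap: 0.263
gripper_force: 79.5
```

```bash
python3 -c "
from mv import *
done([0,0,.6],[0,0,0]); st(); blk_rail()"
```

```text
t 7.32 tcp [ 0.5499 -0.2957  0.1279] err mm [ 0.2 -0.2  0.1] rot err deg [ 0. -0. -0.] F [ 0.2  0.2 -1.8] M [-0.03 -0.51 -0.05] gap 0.263 grip 79.5 q [-0.55  0.89  1.08 -0.25  1.69  1.13]
block in rail mm [-0.5 90.6  0.8] F rail [-1.1 -0.3 -1.4]
```

carry_out(
  targets=[
    [[0, 0, 0.05, 0, 0, 0, 2], [0, 0, 0.1, 0, 0, 0, 2], [0, 0, 0.1, 0, 0, 0, 2], [0, 0, 0.1, 0, 0, 0, 2]],
  ],
)

```text
t: 7.65
tcp_pos: [0.5497, -0.2957, 0.1275]
tool_rot: [0.958, -0.036, -0.285, -0.011]
force: [0.7, 0.7, -0.5]
finger_gap: 0.265
gripper_force: 79.6
```

carry_out(
  targets=[
    [[0, 0, 0.05, 0, 0, 0, 2], [0, 0, 0.1, 0, 0, 0, 2], [0, 0, 0.1, 0, 0, 0, 2], [0, 0, 0.1, 0, 0, 0, 2]],
  ],
)

```text
t: 7.98
tcp_pos: [0.5491, -0.2956, 0.1265]
tool_rot: [0.958, -0.036, -0.285, -0.011]
force: [1.9, -0.4, 0.0]
finger_gap: 0.263
gripper_force: 79.7
```

```bash
python3 -c "
from mv import *
done([0,0,.2],[0,0,0]); st(); blk_rail()"
```

```text
t 7.98 tcp [ 0.5491 -0.2956  0.1265] err mm [ 0.5 -0.2  0.4] rot err deg [-0.  0.  0.] F [ 1.9 -0.4  0. ] M [ 0.01 -0.54 -0.02] gap 0.263 grip 79.7 q [-0.55  0.89  1.09 -0.25  1.69  1.14]
block in rail mm [-0.7 90.7 -0.8] F rail [-1.6  0.3  1.1]
```

carry_out(
  targets=[
    [[0, 0, 0.05, 0, 0, 0, 2], [0, 0, 0.1, 0, 0, 0, 2], [0, 0, 0.15, 0, 0, 0, 2], [0, 0, 0.2, 0, 0, 0, 2], [0, 0, 0.3, 0, 0, 0, 2], [0, 0, 0.4, 0, 0, 0, 2], [0, 0, 0.5, 0, 0, 0, 2], [0, 0, 0.5, 0, 0, 0, 2], [0, 0, 0.5, 0, 0, 0, 2]],
  ],
)

```text
t: 8.73
tcp_pos: [0.5465, -0.2955, 0.1225]
tool_rot: [0.958, -0.036, -0.285, -0.011]
force: [3.5, 0.9, 3.6]
finger_gap: 0.266
gripper_force: 80.3
```

```bash
python3 -c "
from mv import *
done([0,0,.5],[0,0,0]); st(); blk_rail(); to(rail(0,-.088,-.0055),TR)"
```

```text
t 8.73 tcp [ 0.5465 -0.2955  0.1225] err mm [ 0.6 -0.2  0.6] rot err deg [-0.  0.  0.] F [3.5 0.9 3.6] M [ 0.1  -0.47 -0.04] gap 0.266 grip 80.3 q [-0.55  0.89  1.1  -0.25  1.67  1.14]
block in rail mm [-0.7 90.7 -5.6] F rail [-0.9 -1.2  4.9]
shift [ -0.03 -17.85  -0.1 ] turn [ 0.02 -0.05  0.04]
```

carry_out(
  targets=[
    [[0, -0.1, 0, 0, 0, 0, 2], [0, -0.3, 0, 0, 0, 0, 2], [0, -0.6, 0, 0, 0, 0, 2], [0, -0.9, 0, 0, 0, 0, 2], [0, -1.2, 0, 0, 0, 0, 2], [0, -1.5, 0, 0, 0, 0, 2], [0, -1.8, 0, 0, 0, 0, 2], [0, -2.1, 0, 0, 0, 0, 2], [0, -2.4, 0, 0, 0, 0, 2], [0, -2.7, 0, 0, 0, 0, 2], [0, -3, 0, 0, 0, 0, 2], [0, -3.3, 0, 0, 0, 0, 2]],
  ],
)

```text
t: 9.73
tcp_pos: [0.549, -0.2641, 0.1225]
tool_rot: [0.958, -0.036, -0.285, -0.009]
force: [3.6, -3.1, 3.9]
finger_gap: 0.264
gripper_force: 80.4
```

```bash
python3 -c "
from mv import *
done([0,-3.3,0],[0,0,0]); st(); blk_rail()"
```

```text
t 9.73 tcp [ 0.549  -0.2641  0.1225] err mm [ 0.6 -1.8  0.6] rot err deg [-0.2  0.1  0.1] F [ 3.6 -3.1  3.9] M [-0.61 -0.45  0.39] gap 0.264 grip 80.4 q [-0.51  0.88  1.13 -0.24  1.66  1.18]
block in rail mm [-0.8 59.4 -5.5] F rail [-1.   2.8  5.4]
```

Steady at about 7 N normal force and 3 N drag. I continue the pass.

carry_out(
  targets=[
    [[0, -0.3, 0, 0, 0, 0, 2], [0, -0.6, 0, 0, 0, 0, 2], [0, -0.9, 0, 0, 0, 0, 2], [0, -1.2, 0, 0, 0, 0, 2], [0, -1.5, 0, 0, 0, 0, 2], [0, -1.8, 0, 0, 0, 0, 2], [0, -2.1, 0, 0, 0, 0, 2], [0, -2.4, 0, 0, 0, 0, 2], [0, -2.7, 0, 0, 0, 0, 2], [0, -3, 0, 0, 0, 0, 2], [0, -3.3, 0, 0, 0, 0, 2], [0, -3.6, 0, 0, 0, 0, 2]],
  ],
)

```text
t: 10.73
tcp_pos: [0.5517, -0.2287, 0.1225]
tool_rot: [0.958, -0.036, -0.285, -0.008]
force: [3.4, -5.7, 3.6]
finger_gap: 0.268
gripper_force: 80.5
```

```bash
python3 -c "
from mv import *
done([0,-3.6,0],[0,0,0]); st(); blk_rail()"
```

```text
t 10.73 tcp [ 0.5517 -0.2287  0.1225] err mm [ 0.6 -2.2  0.6] rot err deg [-0.3  0.1  0.1] F [ 3.4 -5.7  3.6] M [-1.02 -0.44  0.62] gap 0.268 grip 80.5 q [-0.47  0.87  1.16 -0.22  1.65  1.22]
block in rail mm [-0.8 24.  -5.5] F rail [-1.2  5.4  5.1]
```

carry_out(
  targets=[
    [[0, -0.3, 0, 0, 0, 0, 2], [0, -0.6, 0, 0, 0, 0, 2], [0, -0.9, 0, 0, 0, 0, 2], [0, -1.2, 0, 0, 0, 0, 2], [0, -1.5, 0, 0, 0, 0, 2], [0, -1.8, 0, 0, 0, 0, 2], [0, -2.1, 0, 0, 0, 0, 2], [0, -2.4, 0, 0, 0, 0, 2], [0, -2.7, 0, 0, 0, 0, 2], [0, -3, 0, 0, 0, 0, 2], [0, -3.3, 0, 0, 0, 0, 2], [0, -3.6, 0, 0, 0, 0, 2]],
  ],
)

```text
t: 11.73
tcp_pos: [0.5544, -0.1929, 0.1225]
tool_rot: [0.958, -0.036, -0.285, -0.008]
force: [3.0, -5.1, 3.6]
finger_gap: 0.266
gripper_force: 80.5
```

```bash
python3 -c "
from mv import *
done([0,-3.6,0],[0,0,0]); st(); blk_rail()"
```

```text
t 11.73 tcp [ 0.5544 -0.1929  0.1225] err mm [ 0.6 -2.4  0.5] rot err deg [-0.3  0.1  0.1] F [ 3.  -5.1  3.6] M [-1.05 -0.45  0.67] gap 0.266 grip 80.5 q [-0.42  0.86  1.19 -0.19  1.65  1.26]
block in rail mm [ -0.9 -11.9  -5.5] F rail [-0.9  4.9  4.9]
```

carry_out(
  targets=[
    [[0, -0.3, 0, 0, 0, 0, 2], [0, -0.6, 0, 0, 0, 0, 2], [0, -0.9, 0, 0, 0, 0, 2], [0, -1.2, 0, 0, 0, 0, 2], [0, -1.5, 0, 0, 0, 0, 2], [0, -1.8, 0, 0, 0, 0, 2], [0, -2.1, 0, 0, 0, 0, 2], [0, -2.4, 0, 0, 0, 0, 2], [0, -2.7, 0, 0, 0, 0, 2], [0, -3, 0, 0, 0, 0, 2], [0, -3.3, 0, 0, 0, 0, 2], [0, -3.6, 0, 0, 0, 0, 2]],
  ],
)

```text
t: 12.73
tcp_pos: [0.557, -0.1559, 0.1224]
tool_rot: [0.958, -0.036, -0.285, -0.009]
force: [3.3, -3.1, 4.4]
finger_gap: 0.268
gripper_force: 80.5
```

```bash
python3 -c "
from mv import *
done([0,-3.6,0],[0,0,0]); st(); blk_rail()"
```

```text
t 12.73 tcp [ 0.557  -0.1559  0.1224] err mm [ 0.5 -1.3  0.5] rot err deg [-0.1  0.1  0.1] F [ 3.3 -3.1  4.4] M [-0.67 -0.49  0.41] gap 0.268 grip 80.5 q [-0.38  0.85  1.21 -0.17  1.64  1.3 ]
block in rail mm [ -0.7 -49.1  -5.7] F rail [-0.6  2.8  5.6]
```

carry_out(
  targets=[
    [[0, -0.35, 0, 0, 0, 0, 2], [0, -0.7, 0, 0, 0, 0, 2], [0, -1.05, 0, 0, 0, 0, 2], [0, -1.4, 0, 0, 0, 0, 2], [0, -1.75, 0, 0, 0, 0, 2], [0, -2.1, 0, 0, 0, 0, 2], [0, -2.45, 0, 0, 0, 0, 2], [0, -2.8, 0, 0, 0, 0, 2], [0, -3.15, 0, 0, 0, 0, 2], [0, -3.5, 0, 0, 0, 0, 2], [0, -3.8, 0, 0, 0, 0, 2], [0, -3.8, 0, 0, 0, 0, 2]],
  ],
)

```text
t: 13.73
tcp_pos: [0.5599, -0.1176, 0.1224]
tool_rot: [0.958, -0.036, -0.285, -0.009]
force: [3.6, -3.1, 3.6]
finger_gap: 0.265
gripper_force: 80.5
```

carry_out(
  targets=[
    [[0, 0, 0, 0, 0, 0, 2], [0, 0, 0, 0, 0, 0, 2]],
  ],
)

```text
t: 13.9
tcp_pos: [0.5598, -0.1177, 0.1223]
tool_rot: [0.958, -0.036, -0.285, -0.01]
force: [4.6, -3.3, 4.6]
finger_gap: 0.267
gripper_force: 80.5
```

```bash
python3 -c "
from mv import *
done([0,-3.8,0],[0,0,0]); st(); blk_rail()"
```

```text
t 13.9 tcp [ 0.5598 -0.1177  0.1223] err mm [ 0.5 -1.   0.3] rot err deg [-0.1  0.   0. ] F [ 4.6 -3.3  4.6] M [-0.66 -0.51  0.36] gap 0.267 grip 80.5 q [-0.33  0.84  1.22 -0.14  1.64  1.35]
block in rail mm [ -0.7 -87.5  -5.9] F rail [-1.5  2.9  6.5]
```

carry_out(
  targets=[
    [[0, 0, -0.3, 0, 0, 0, 2], [0, 0, -0.8, 0, 0, 0, 2], [0, 0, -1.8, 0, 0, 0, 2], [0, 0, -3.5, 0, 0, 0, 2], [0, 0, -5.5, 0, 0, 0, 2], [0, 0, -8, 0, 0, 0, 2], [0, 0, -10.5, 0, 0, 0, 2], [0, 0, -12.5, 0, 0, 0, 2], [0, 0, -14, 0, 0, 0, 2], [0, 0, -14, 0, 0, 0, 2]],
  ],
)

```text
t: 14.73
tcp_pos: [0.6378, -0.1221, 0.2414]
tool_rot: [0.958, -0.036, -0.284, -0.011]
force: [0.8, -0.2, -2.7]
finger_gap: 0.265
gripper_force: 79.6
```

Run:
```python
from mv import *
done([0,0,-14],[0,0,0]); st(); blk_rail(); print("to above tray"); to([.532,.2155,.19],down(-.8))
from geo import *
# tile rows: sample tops, compare tile edges in scene with first picture
i=cams.snapshot("scene")[:,:,::-1]; cv2.imwrite("pics/scene_swept.png",i); j=cv2.imread("pics/scene0.png")
for k,im in(("before",j),("after",i)):
    h=cv2.cvtColor(im[225:345,115:300],cv2.COLOR_BGR2HSV)
    for nm,lo,hi in(("yellow",(22,150,120),(34,255,255)),("green",(60,100,80),(80,255,255)),("blue",(100,150,120),(120,255,255))):
        m=cv2.inRange(h,lo,hi); _,_,s,c=cv2.connectedComponentsWithStats(m); print(k,nm,[(np.round(c[q]+[115,225],1).tolist(),int(s[q,4])) for q in range(1,len(s)) if 15<s[q,4]<400])
def f(z,ys): return np.round(proj(RR.apply([[0,y,z] for y in ys])+RO,"scene"),1).tolist()
print("proud",f(.005,(.045,.015,-.015,-.045)),"home",f(0,(.045,.015,-.015,-.045)))
```

```text
t 14.73 tcp [ 0.6378 -0.1221  0.2414] err mm [2.  0.4 2.3] rot err deg [ 0.   0.2 -0. ] F [ 0.8 -0.2 -2.7] M [-0.07 -0.54  0.03] gap 0.265 grip 79.6 q [-0.3   0.84  0.88 -0.13  1.99  1.32]
block in rail mm [ -0.8 -89.2 136.5] F rail [-2.1  0.1 -1.8]
to above tray
shift [ -8.09 -32.93  11.16] turn [-27.    25.4  -90.61]
before yellow [([223.5, 274.8], 229), ([191.5, 288.0], 215)]
before green [([291.0, 254.5], 162), ([223.5, 274.5], 79), ([191.4, 287.6], 86)]
before blue [([207.5, 281.0], 87), ([174.8, 294.3], 97)]
after yellow [([223.2, 275.0], 209), ([191.3, 288.0], 206)]
after green [([291.8, 255.7], 124), ([223.3, 275.0], 79), ([191.3, 287.9], 84)]
after blue [([207.3, 281.5], 88), ([174.9, 294.5], 94)]
proud [[174.1, 293.9], [190.5, 287.3], [206.8, 280.7], [222.8, 274.3]] home [[174.0, 294.2], [190.4, 287.6], [206.6, 281.1], [222.5, 274.7]]
```

carry_out(
  targets=[
    [[-0.6, -1.5, 0.3, -1, 1, -3.5, 2], [-1.4, -4, 0.8, -2.5, 2.3, -8, 2], [-2.3, -7, 1.3, -4.5, 4.2, -14, 2], [-3.3, -10, 1.8, -6.5, 6.1, -20, 2], [-4.3, -13, 2.3, -8.5, 8, -26, 2], [-5, -15, 2.8, -10.5, 9.8, -32, 2], [-5.4, -16, 3, -12.2, 11.5, -39, 2], [-5.6, -16.5, 3.1, -13.5, 12.7, -45.3, 2], [-5.6, -16.5, 3.1, -13.5, 12.7, -45.3, 2], [-5.6, -16.5, 3.1, -13.5, 12.7, -45.3, 2]],
  ],
)

```text
t: 15.62
tcp_pos: [0.5827, 0.0471, 0.2432]
tool_rot: [0.917, 0.365, -0.159, -0.007]
force: [0.0, -0.2, -2.3]
finger_gap: 0.259
gripper_force: 79.5
```

```bash
python3 -c "
from mv import *
done([-5.6,-16.5,3.1],[-13.5,12.7,-45.3]); st(); to([.532,.2155,.185],down(-.8))"
```

```text
t 15.62 tcp [0.5827 0.0471 0.2432] err mm [-1.8  0.3 -0.6] rot err deg [ 0.2 -0.2  0.1] F [ 0.  -0.2 -2.3] M [ 0.01 -0.29 -0.02] gap 0.259 grip 79.5 q [-0.05  0.6   1.28 -0.12  1.56  0.78]
shift [  9.44 -15.12   5.37] turn [-13.5   12.7  -45.31]
```

carry_out(
  targets=[
    [[0.8, -1.2, 0.4, -1, 1, -3.5, 2], [2, -3.2, 1, -2.5, 2.3, -8, 2], [3.5, -5.5, 1.8, -4.5, 4.2, -14, 2], [5, -8, 2.6, -6.5, 6.1, -20, 2], [6.5, -10.5, 3.5, -8.5, 8, -26, 2], [7.8, -12.6, 4.3, -10.5, 9.8, -32, 2], [8.8, -14.2, 5, -12.2, 11.5, -39, 2], [9.4, -15.1, 5.4, -13.5, 12.7, -45.3, 2], [9.4, -15.1, 5.4, -13.5, 12.7, -45.3, 2], [9.4, -15.1, 5.4, -13.5, 12.7, -45.3, 2], [9.4, -15.1, 5.4, -13.5, 12.7, -45.3, 2]],
  ],
)

```text
t: 16.53
tcp_pos: [0.5331, 0.2137, 0.1848]
tool_rot: [0.714, 0.7, -0.001, 0.0]
force: [-0.4, 0.3, -2.0]
finger_gap: 0.267
gripper_force: 79.4
```

Run:
```python
from mv import *
done([9.4,-15.1,5.4],[-13.5,12.7,-45.3]); st(); to([.532,.2155,.068],down(-.8))
from blk import *
# sole underside check in both views
o=load()[0]+[0,.0035,-.0605]
for n in("scene","top"):
    i=cams.snapshot(n)[:,:,::-1].astype(int); b,g,r=i[:,:,0],i[:,:,1],i[:,:,2]
    m=((r>110)&(r-b>40)&(g-b>15)).astype(np.uint8); _,L,s,c=cv2.connectedComponentsWithStats(m)
    a=proj(np.vstack([S,H])+o,n); k=min([k for k in range(1,len(s)) if s[k,4]>100],key=lambda k:np.hypot(*(c[k]-a.mean(0))))
    print(n,"mask",s[k,:2],s[k,:2]+s[k,2:4]-1,"model",np.round(ext(a),1))
```

```text
t 16.53 tcp [0.5331 0.2137 0.1848] err mm [ 1.4 -1.3 -0. ] rot err deg [ 0.  -0.1  0.3] F [-0.4  0.3 -2. ] M [-0.05 -0.06 -0.01] gap 0.267 grip 79.4 q [ 0.19  0.5   1.6  -0.    1.04  0.21]
shift [ 0.05  0.02 11.68] turn [ 0.    0.   -0.01]
scene mask [379 134] [413 187] model [375.8 132.1 413.6 188.4]
top mask [200 223] [220 261] model [188.7 221.8 220.2 262.4]
```

carry_out(
  targets=[
    [[0, 0, 2, 0, 0, 0, 2], [0, 0, 4.5, 0, 0, 0, 2], [0, 0, 7, 0, 0, 0, 2], [0, 0, 9, 0, 0, 0, 2], [0, 0, 10.5, 0, 0, 0, 2], [0, 0, 11.4, 0, 0, 0, 2], [0, 0, 11.7, 0, 0, 0, 2], [0, 0, 11.8, 0, 0, 0, 2], [0, 0, 11.9, 0, 0, 0, 2], [0, 0, 11.9, 0, 0, 0, 2]],
  ],
)

```text
t: 17.47
tcp_pos: [0.533, 0.215, 0.067]
tool_rot: [0.712, 0.702, 0.001, 0.001]
force: [0.3, -0.9, -2.9]
finger_gap: 0.266
gripper_force: 79.4
```

carry_out(
  targets=[
    [[0, 0, 0.05, 0, 0, 0, 2], [0, 0, 0.05, 0, 0, 0, 2]],
  ],
)

```text
t: 17.63
tcp_pos: [0.5325, 0.215, 0.0664]
tool_rot: [0.712, 0.702, 0.001, 0.0]
force: [-0.1, -0.4, -2.1]
finger_gap: 0.263
gripper_force: 79.4
```

```bash
python3 -c "
from mv import *
done([0,0,11.95],[0,0,0]); st()"
```

```text
t 17.63 tcp [0.5325 0.215  0.0664] err mm [ 0.7 -0.   1. ] rot err deg [-0.1  0.  -0. ] F [-0.1 -0.4 -2.1] M [ 0.04 -0.05 -0.03] gap 0.263 grip 79.4 q [ 0.19  0.68  1.68 -0.    0.78  0.2 ]
```

carry_out(
  targets=[
    [[0, 0, 0.05, 0, 0, 0, 2], [0, 0, 0.05, 0, 0, 0, 2]],
  ],
)

```text
t: 17.8
tcp_pos: [0.5323, 0.215, 0.0656]
tool_rot: [0.712, 0.702, 0.0, 0.0]
force: [-0.1, -0.9, -0.7]
finger_gap: 0.264
gripper_force: 80.0
```

carry_out(
  targets=[
    [[0, 0, 0.05, 0, 0, 0, 2], [0, 0, 0.05, 0, 0, 0, 2]],
  ],
)

```text
t: 17.97
tcp_pos: [0.5324, 0.215, 0.0656]
tool_rot: [0.712, 0.702, 0.0, 0.0]
force: [-2.1, 0.3, 5.1]
finger_gap: 0.268
gripper_force: 80.5
```

carry_out(
  targets=[
    [[0, 0, 0.05, 0, 0, 0, 2], [0, 0, 0.05, 0, 0, 0, 2]],
  ],
)

```text
t: 18.13
tcp_pos: [0.5324, 0.215, 0.0655]
tool_rot: [0.712, 0.702, 0.0, 0.0]
force: [-2.0, -1.1, 8.8]
finger_gap: 0.264
gripper_force: 81.0
```

carry_out(
  targets=[
    [[0, 0, -0.08, 0, 0, 0, 2.4], [0, 0, -0.08, 0, 0, 0, 3], [0, 0, -0.08, 0, 0, 0, 4.5], [0, 0, -0.08, 0, 0, 0, 6.5], [0, 0, -0.08, 0, 0, 0, 8.5], [0, 0, -0.08, 0, 0, 0, 8.5], [0, 0, -0.08, 0, 0, 0, 8.5], [0, 0, -0.08, 0, 0, 0, 8.5], [0, 0, -0.08, 0, 0, 0, 8.5]],
  ],
  force=20,
)

```text
t: 18.88
tcp_pos: [0.532, 0.2149, 0.0648]
tool_rot: [0.712, 0.702, -0.0, -0.0]
force: [-0.6, 0.7, -1.2]
finger_gap: 0.996
gripper_force: 0.0
```

carry_out(
  targets=[
    [[0, 0, -1, 0, 0, 0, 8.5], [0, 0, -3, 0, 0, 0, 8.5], [0, 0, -6, 0, 0, 0, 8.5], [0, 0, -9, 0, 0, 0, 8.5], [0, 0, -12, 0, 0, 0, 8.5], [0, 0, -14, 0, 0, 0, 8.5], [0, 0, -14, 0, 0, 0, 8.5], [0, 0, -14, 0, 0, 0, 8.5]],
  ],
)

```text
t: 19.55
tcp_pos: [0.5328, 0.2151, 0.2069]
tool_rot: [0.712, 0.702, 0.002, 0.001]
force: [-0.4, 0.0, -0.3]
finger_gap: 0.996
gripper_force: 0.0
```

Run:
```python
from mv import *
done([0,0,.15-.08-14],[0,0,0]); st()
from blk import *
o=np.array([.532,.2185,.005])
i=cams.snapshot("scene")[:,:,::-1].astype(int); b,g,r=i[:,:,0],i[:,:,1],i[:,:,2]
m=((r>110)&(r-b>40)&(g-b>15)).astype(np.uint8); _,L,s,c=cv2.connectedComponentsWithStats(m)
a=proj(np.vstack([S,H])+o,"scene"); k=min([k for k in range(1,len(s)) if s[k,4]>100],key=lambda k:np.hypot(*(c[k]-a.mean(0))))
print("mask",s[k,:2],s[k,:2]+s[k,2:4]-1,"was [374 182] [404 229]","model",np.round(ext(a),1))
# lever: knob and stand frame
k=np.array([.5667,-.0408,.0905]); print("knob in stand frame (rel rail origin)",R.from_euler("z",-YAW).apply(k-RO))
im=cams.snapshot("scene")[:,:,::-1]; h=cv2.cvtColor(im,cv2.COLOR_BGR2HSV); mk=cv2.inRange(h[235:275,275:310],(60,100,50),(85,255,255)); print("green centroid",np.argwhere(mk).mean(0)[::-1]+[275,235],mk.sum()//255)
```

```text
t 19.55 tcp [0.5328 0.2151 0.2069] err mm [1.  0.  2.3] rot err deg [-0.2  0.  -0. ] F [-0.4  0.  -0.3] M [-0.02  0.02  0.  ] gap 0.996 grip 0.0 q [0.19 0.48 1.58 0.   1.08 0.2 ]
mask [374 181] [404 229] was [374 182] [404 229] model [370.3 180.3 404.9 231.1]
knob in stand frame (rel rail origin) [-0.02850078 -0.16483129  0.0155    ]
green centroid [291.14457831 254.54216867] 166
```

Run:
```python
from mv import *
D=down(np.degrees(YAW)+90-360); to([.6117,-.0442,.19],D)
from geo import *
c=I["top"]; 
def ray(u,v,z,n="top"):
    c=I[n];x=cv2.undistortPoints(np.float64([[[u,v]]]),np.array(c["K"]),np.array([c["k1"],0,0,0.]))[0,0];d=np.array(c["T"])[:3,:3]@[*x,1];o=np.array(c["T"])[:3,3];return np.round(o+d*(z-o[2])/d[2],3)
print("figurine",ray(365,165,.01),"mug",ray(272,158,.04))
```

```text
shift [-25.81   8.36   1.46] turn [ 0.   -0.   93.53]
figurine [ 0.73 -0.08  0.01] mug [0.733 0.119 0.04 ]
```

carry_out(
  targets=[
    [[-1, 0.3, 0, 0, 0, 4, 4], [-3, 1, 0, 0, 0, 9, 2], [-6, 2, 0, 0, 0, 15, 0], [-9, 3, 0, 0, 0, 21, 0], [-12, 4, 0, 0, 0, 27, 0], [-15, 5, 0, 0, 0, 33, 0], [-18, 6, 0, 0, 0, 39, 0], [-20, 7, 0, 0, 0, 45, 0], [-22, 7.8, 0, 0, 0, 50, 0], [-24, 8.4, 0, 0, 0, 54, 0], [-24, 8.4, 0, 0, 0, 55, 0], [-24, 8.4, 0, 0, 0, 55, 0]],
  ],
)

```text
t: 20.65
tcp_pos: [0.6117, -0.0271, 0.2029]
tool_rot: [0.956, 0.293, -0.002, -0.001]
force: [0.7, 0.9, -0.2]
finger_gap: 0.001
gripper_force: 0.0
```

```bash
python3 -c "
from mv import *
done([-24,8.4,0],[0,0,55]); st(); D=down(np.degrees(YAW)+90-360); to([.6117,-.0442,.19],D)"
```

```text
t 20.65 tcp [ 0.6117 -0.0271  0.2029] err mm [-0.7 -1.  -1.7] rot err deg [ 0.2 -0.1  0.1] F [ 0.7  0.9 -0.2] M [-0.02  0.01 -0.01] gap 0.001 grip 0.0 q [-0.23  0.53  1.48  0.    1.13  0.75]
shift [-1.07  1.46  1.46] turn [ 0.   -0.   38.53]
```

carry_out(
  targets=[
    [[-0.3, 0.4, 0, 0, 0, 6.5, 0], [-0.6, 0.8, 0, 0, 0, 13, 0], [-0.9, 1.2, 0, 0, 0, 20, 0], [-1.1, 1.5, 0, 0, 0, 27, 0], [-1.1, 1.5, 0, 0, 0, 33.5, 0], [-1.1, 1.5, 1.5, 0, 0, 38.5, 0], [-1.1, 1.5, 4, 0, 0, 38.5, 0], [-1.1, 1.5, 6.5, 0, 0, 38.5, 0], [-1.1, 1.5, 9, 0, 0, 38.5, 0], [-1.1, 1.5, 11, 0, 0, 38.5, 0], [-1.1, 1.5, 12.4, 0, 0, 38.5, 0], [-1.1, 1.5, 12.4, 0, 0, 38.5, 0]],
  ],
)

```text
t: 21.65
tcp_pos: [0.6081, -0.0425, 0.0767]
tool_rot: [0.999, -0.037, -0.005, -0.001]
force: [0.1, -0.0, -0.2]
finger_gap: 0.002
gripper_force: 0.0
```

```bash
python3 -c "
from mv import *
done([-1.1,1.5,12.4],[0,0,38.5]); st(); D=down(np.degrees(YAW)+90-360); to([.53,-.038,.08],D)"
```

```text
t 21.65 tcp [ 0.6081 -0.0425  0.0767] err mm [-3.6  2.2 -4. ] rot err deg [ 0.1 -0.6 -0.1] F [ 0.1 -0.  -0.2] M [ 0.02 -0.03  0.  ] gap 0.002 grip 0.0 q [-0.25  0.7   1.58  0.    0.87  1.39]
shift [-8.2  -0.06  0.06] turn [ 0.   -0.    0.03]
```

carry_out(
  targets=[
    [[0, 0, 0, 0, 0, 0, 0], [-0.5, 0, 0, 0, 0, 0, 0], [-1, 0, 0, 0, 0, 0, 0], [-1.5, 0, 0, 0, 0, 0, 0], [-2, 0, 0, 0, 0, 0, 0], [-2.4, 0, 0, 0, 0, 0, 0], [-2.8, 0, 0, 0, 0, 0, 0], [-3.2, 0, 0, 0, 0, 0, 0], [-3.6, 0, 0, 0, 0, 0, 0], [-4, 0, 0, 0, 0, 0, 0]],
  ],
)

```text
t: 22.48
tcp_pos: [0.5747, -0.0426, 0.0827]
tool_rot: [0.999, -0.038, 0.003, 0.001]
force: [1.9, -0.6, 1.5]
finger_gap: -0.001
gripper_force: 1.1
```

carry_out(
  targets=[
    [[-0.4, 0, 0, 0, 0, 0, 0], [-0.8, 0, 0, 0, 0, 0, 0], [-1.2, 0, 0, 0, 0, 0, 0], [-1.6, 0, 0, 0, 0, 0, 0], [-2, 0, 0, 0, 0, 0, 0], [-2.4, 0, 0, 0, 0, 0, 0], [-2.8, 0, 0, 0, 0, 0, 0], [-3, 0, 0, 0, 0, 0, 0], [-3.2, 0, 0, 0, 0, 0, 0]],
  ],
)

```text
t: 23.23
tcp_pos: [0.5396, -0.0394, 0.0807]
tool_rot: [0.999, -0.038, -0.0, -0.0]
force: [1.5, -0.3, -1.0]
finger_gap: 0.003
gripper_force: 0.4
```

Run:
```python
from mv import *
done([-7.2,0,0],[0,0,0]); st()
from geo import *
im=cams.snapshot("scene")[:,:,::-1]; h=cv2.cvtColor(im,cv2.COLOR_BGR2HSV); mk=cv2.inRange(h[215:285,255:315],(60,100,50),(85,255,255)); print("green",np.argwhere(mk).mean(0)[::-1]+[255,215],mk.sum()//255)
k=np.array([.5667,-.0408,.0905]); print("start/home knob px",proj([k,[.509,-.0364,.0905],[.538,-.0386,.098]],"scene"))
```

```text
t 23.23 tcp [ 0.5396 -0.0394  0.0807] err mm [-0.3 -0.1  0.1] rot err deg [ 0. -0.  0.] F [ 1.5 -0.3 -1. ] M [-0.02 -0.15  0.06] gap 0.003 grip 0.4 q [-0.28  0.63  1.76 -0.    0.76  1.37]
green [273.92592593 240.22222222] 27
start/home knob px [[290.28360392 255.19366968]
 [275.82729266 233.93392042]
 [282.84530904 241.6746627 ]]
```

Contact is light and the knob is moving with the fingers. I push the rest in small steps until the stop.

carry_out(
  targets=[
    [[-0.3, 0, 0, 0, 0, 0, 0], [-0.6, 0, 0, 0, 0, 0, 0], [-0.9, 0, 0, 0, 0, 0, 0], [-0.9, 0, 0, 0, 0, 0, 0]],
  ],
)

```text
t: 23.62
tcp_pos: [0.5355, -0.0398, 0.0821]
tool_rot: [0.999, -0.038, 0.005, 0.001]
force: [6.9, -0.5, 1.5]
finger_gap: -0.0
gripper_force: 2.5
```

carry_out(
  targets=[
    [[-0.15, 0, 0, 0, 0, 0, 0], [-0.3, 0, 0, 0, 0, 0, 0], [-0.3, 0, 0, 0, 0, 0, 0]],
  ],
)

```text
t: 23.87
tcp_pos: [0.5347, -0.0402, 0.0828]
tool_rot: [0.999, -0.038, 0.007, 0.001]
force: [7.6, -0.4, 2.3]
finger_gap: 0.001
gripper_force: 3.9
```

carry_out(
  targets=[
    [[-0.15, 0, 0, 0, 0, 0, 0], [-0.3, 0, 0, 0, 0, 0, 0], [-0.3, 0, 0, 0, 0, 0, 0]],
  ],
)

```text
t: 24.12
tcp_pos: [0.534, -0.0405, 0.0835]
tool_rot: [0.999, -0.038, 0.01, 0.002]
force: [11.1, -0.8, 4.9]
finger_gap: 0.001
gripper_force: 5.0
```

Force rises to 11 N at a firm stop where expected, so I back off, rise and move clear to check.

carry_out(
  targets=[
    [[1, 0, 0, 0, 0, 0, 0], [2, 0, 0, 0, 0, 0, 0], [3.5, 0, 0, 0, 0, 0, 0], [4, 0, -2, 0, 0, 0, 0], [4, 0, -5, 0, 0, 0, 0], [4, 0, -8, 0, 0, 0, 0], [2, -3, -12, 0, 0, 0, 0], [0, -7, -15, 0, 0, 0, 0], [-2, -11, -17, 0, 0, 0, 0], [-3, -15, -18, 0, 0, 0, 0], [-4, -18, -18, 0, 0, 0, 0], [-4, -18, -18, 0, 0, 0, 0]],
  ],
)

```text
t: 25.12
tcp_pos: [0.4965, 0.1477, 0.2623]
tool_rot: [0.999, -0.036, -0.0, -0.001]
force: [0.7, -0.2, -0.2]
finger_gap: 0.0
gripper_force: 0.0
```

carry_out(
  targets=[
    [[0, -4, 0, 0, 0, 0, 0], [0, -8, 0, 0, 0, 0, 0], [0, -12, 0, 0, 0, 0, 0], [0, -16, 0, 0, 0, 0, 0], [0, -20, 0, 0, 0, 0, 0], [0, -22, 0, 0, 0, 0, 0], [0, -22, 0, 0, 0, 0, 0], [0, -22, 0, 0, 0, 0, 0]],
  ],
)

```text
t: 25.78
tcp_pos: [0.5141, 0.364, 0.26]
tool_rot: [0.999, -0.036, -0.001, 0.001]
force: [0.1, -1.2, -0.3]
finger_gap: 0.003
gripper_force: 0.0
```

Run:
```python
from mv import *
print(manip.sense()["tcp_pos"],manip.sense()["force"])
from geo import *
pts={}
for n in("scene","top"):
    im=cams.snapshot(n)[:,:,::-1]; j=cv2.imread(f"pics/{n}0.png"); cv2.imwrite(f"pics/{n}_end.png",im)
    x,y,w,hh=(255,215,55,60) if n=="scene" else (325,210,50,60)
    for t,q in(("before",j),("after",im)):
        h=cv2.cvtColor(q[y:y+hh,x:x+w],cv2.COLOR_BGR2HSV); mk=cv2.inRange(h,(60,100,50),(85,255,255)); c=np.argwhere(mk).mean(0)[::-1]+[x,y]; pts[t,n]=c; print(n,t,"knob",np.round(c,1),mk.sum()//255)
    # tiles
    x,y,w,hh=(115,225,185,120) if n=="scene" else (370,225,130,60)
    for t,q in(("before",j),("after",im)):
        h=cv2.cvtColor(q[y:y+hh,x:x+w],cv2.COLOR_BGR2HSV); o=[]
        for lo,hi in(((60,100,80),(80,255,255)),((100,120,120),(120,255,255))):
            m=cv2.inRange(h,lo,hi); _,_,s,c=cv2.connectedComponentsWithStats(m); o+=[np.round(c[k]+[x,y],2).tolist() for k in range(1,len(s)) if 25<s[k,4]<130]
        print(n,t,"tiles",sorted(o))
    f=lambda z:np.round(proj(RR.apply([[0,a,z] for a in(.045,.015,-.015,-.045)])+RO,n),1).tolist()
    print(n,"pred shift home-proud",np.round(np.subtract(f(0),f(.005)),1).tolist())
    d=cv2.absdiff(im,j).max(2); m=cv2.medianBlur((d>50).astype(np.uint8),5); _,_,s,c=cv2.connectedComponentsWithStats(m); print("changed",[(np.round(c[k]).astype(int).tolist(),int(s[k,4])) for k in range(1,len(s)) if s[k,4]>15])
for t in("before","after"):
    k=fit(lambda p,P:np.float64(P)+p,[.53,-.04,.09],[(n,[[0,0,0]],[pts[t,n]]) for n in("scene","top")]); q=R.from_euler("z",-YAW).apply(k[0]-RO); print(t,k,"stand",q)
```

```text
[0.51406732 0.36398579 0.25995195] [ 0.05492043 -1.18757629 -0.25049546]
scene before knob [291.1 254.5] 166
scene after knob [277.9 236.8] 173
scene before tiles [[174.76, 294.29], [191.44, 287.57], [207.47, 280.97], [223.47, 274.53]]
scene after tiles [[174.72, 294.45], [191.3, 287.87], [207.18, 281.29], [223.25, 274.96]]
scene pred shift home-proud [[-0.1, 0.3], [-0.1, 0.3], [-0.2, 0.4], [-0.3, 0.4]]
changed [([221, 15], 1042), ([255, 2], 77), ([422, 9], 349), ([471, 31], 2380), ([137, 27], 145), ([125, 45], 218), ([150, 39], 43), ([145, 69], 18), ([168, 70], 107), ([284, 247], 340)]
top before knob [350.8 230.2] 112
top after knob [348.7 256.9] 127
top before tiles [[411.18, 249.35], [426.86, 250.41], [442.5, 251.71], [458.06, 253.01]]
top after tiles [[410.95, 250.88], [426.35, 252.08], [441.62, 253.45], [457.68, 254.79]]
top pred shift home-proud [[-0.7, 1.8], [-0.6, 1.7], [-0.6, 1.8], [-0.5, 1.7]]
changed [([29, 194], 433), ([38, 213], 64), ([93, 224], 220), ([351, 231], 124), ([411, 244], 35), ([444, 249], 78), ([349, 258], 127), ([412, 255], 18), ([0, 281], 22)]
before (array([ 0.56693714, -0.04038466,  0.09213889]), np.float64(0.4410423257650809)) stand [-0.02870578 -0.1652634   0.01713889]
after (array([ 0.51535582, -0.03662487,  0.08849796]), np.float64(0.28201998663558764)) stand [ 0.02301214 -0.16510665  0.01349796]
```

Run:
```python
from mv import *
from geo import *
k0=np.array([.5669,-.0404,.0921]); ex=R.from_euler("z",YAW).apply([1,0,0])
obs={"scene":np.array([277.9-291.1,236.8-254.5]),"top":np.array([348.7-350.8,256.9-230.2])}
for L in(.06,.055,.065):
  for q in(.85,.9,.95,1.0,1.05):
    k=k0+L*((np.sin(q-.5)+np.sin(.5))*ex+[0,0,np.cos(q-.5)-np.cos(.5)])
    print(L,q,{n:np.round(np.diff(proj([k0,k],n),axis=0)[0]-obs[n],1).tolist() for n in obs})
```

```text
0.06 0.85 {'scene': [0.7, -1.9], 'top': [0.5, -1.8]}
0.06 0.9 {'scene': [0.0, -2.5], 'top': [0.3, -0.2]}
0.06 0.95 {'scene': [-0.6, -3.0], 'top': [0.2, 1.3]}
0.06 1.0 {'scene': [-1.2, -3.4], 'top': [0.1, 2.8]}
0.06 1.05 {'scene': [-1.8, -3.8], 'top': [-0.1, 4.3]}
0.055 0.85 {'scene': [1.7, -0.3], 'top': [0.6, -3.9]}
0.055 0.9 {'scene': [1.1, -0.8], 'top': [0.5, -2.4]}
0.055 0.95 {'scene': [0.5, -1.3], 'top': [0.4, -1.0]}
0.055 1.0 {'scene': [-0.0, -1.7], 'top': [0.2, 0.3]}
0.055 1.05 {'scene': [-0.6, -2.1], 'top': [0.1, 1.7]}
0.065 0.85 {'scene': [-0.3, -3.5], 'top': [0.4, 0.4]}
0.065 0.9 {'scene': [-1.0, -4.1], 'top': [0.2, 2.0]}
0.065 0.95 {'scene': [-1.7, -4.7], 'top': [0.0, 3.7]}
0.065 1.0 {'scene': [-2.4, -5.1], 'top': [-0.1, 5.3]}
0.065 1.05 {'scene': [-3.0, -5.5], 'top': [-0.3, 6.9]}
```

Stop force against about 1.5 N while moving, plus the knob shift, suggest the lever is fully over, though the knob centre reads about 5 mm short. There is time for a second push higher on the knob to make sure.

```bash
python3 -c "
from mv import *
done([-1.5,0,0],[0,0,0]);done([-4,-18,-18],[0,0,0]);done([0,-22,0],[0,0,0]); st(); D=down(np.degrees(YAW)+90-360); to([.57,-.040,.20],D);to([.57,-.040,.096],D)"
```

```text
t 25.88 tcp [0.5145 0.3623 0.2603] err mm [-0.6 -1.4 -0.4] rot err deg [-0.1 -0.1  0. ] F [-0.2  0.4  0.3] M [ 0.04 -0.01 -0.03] gap -0.002 grip 0.0 q [ 0.44  0.5   1.37 -0.    1.27  2.08]
shift [ 8.51 39.84  6.06] turn [ 0.   -0.    0.03]
shift [ 8.51 39.84 16.46] turn [ 0.   -0.    0.03]
```

carry_out(
  targets=[
    [[1, 4, 0, 0, 0, 0, 0], [2, 8, 0, 0, 0, 0, 0], [3, 12, 0, 0, 0, 0, 0], [4, 16, 0, 0, 0, 0, 0], [5, 20, 0, 0, 0, 0, 0], [6, 24, 0, 0, 0, 0, 0], [7, 28, 0, 0, 0, 0, 0], [8, 32, 0, 0, 0, 0, 0], [8.5, 35.5, 0, 0, 0, 0, 0], [8.5, 38.5, 2, 0, 0, 0, 0], [8.5, 39.8, 5, 0, 0, 0, 0], [8.5, 39.8, 6, 0, 0, 0, 0]],
  ],
)

```text
t: 26.88
tcp_pos: [0.567, -0.0442, 0.1981]
tool_rot: [0.999, -0.041, -0.003, 0.0]
force: [-0.5, 0.6, -0.7]
finger_gap: -0.002
gripper_force: 0.0
```

carry_out(
  targets=[
    [[0, 0, 2, 0, 0, 0, 0], [0, 0, 5, 0, 0, 0, 0], [0, 0, 8, 0, 0, 0, 0], [0, 0, 10, 0, 0, 0, 0], [0, 0, 10.5, 0, 0, 0, 0], [-0.5, 0, 10.5, 0, 0, 0, 0], [-1, 0, 10.5, 0, 0, 0, 0], [-1.5, 0, 10.5, 0, 0, 0, 0], [-2, 0, 10.5, 0, 0, 0, 0], [-2.5, 0, 10.5, 0, 0, 0, 0], [-2.9, 0, 10.5, 0, 0, 0, 0], [-2.9, 0, 10.5, 0, 0, 0, 0]],
  ],
)

```text
t: 27.88
tcp_pos: [0.5402, -0.0373, 0.0964]
tool_rot: [0.999, -0.038, -0.0, -0.0]
force: [-0.0, -0.3, 0.4]
finger_gap: 0.005
gripper_force: 0.0
```

carry_out(
  targets=[
    [[-0.2, 0, 0, 0, 0, 0, 0], [-0.4, 0, 0, 0, 0, 0, 0], [-0.6, 0, 0, 0, 0, 0, 0], [-0.6, 0, 0, 0, 0, 0, 0]],
  ],
)

```text
t: 28.22
tcp_pos: [0.5348, -0.037, 0.0957]
tool_rot: [0.999, -0.038, -0.0, -0.0]
force: [0.3, 0.6, -0.8]
finger_gap: 0.003
gripper_force: 0.0
```

carry_out(
  targets=[
    [[-0.2, 0, 0, 0, 0, 0, 0], [-0.4, 0, 0, 0, 0, 0, 0], [-0.6, 0, 0, 0, 0, 0, 0], [-0.6, 0, 0, 0, 0, 0, 0]],
  ],
)

```text
t: 28.55
tcp_pos: [0.5287, -0.0365, 0.0957]
tool_rot: [0.999, -0.038, -0.0, -0.0]
force: [0.1, 0.1, -0.6]
finger_gap: -0.001
gripper_force: 0.0
```

carry_out(
  targets=[
    [[-0.2, 0, 0, 0, 0, 0, 0], [-0.4, 0, 0, 0, 0, 0, 0], [-0.6, 0, 0, 0, 0, 0, 0], [-0.6, 0, 0, 0, 0, 0, 0]],
  ],
)

```text
t: 28.88
tcp_pos: [0.5227, -0.036, 0.0958]
tool_rot: [0.999, -0.038, -0.0, -0.0]
force: [0.4, 0.4, 0.1]
finger_gap: -0.005
gripper_force: 0.0
```

carry_out(
  targets=[
    [[-0.2, 0, 0, 0, 0, 0, 0], [-0.4, 0, 0, 0, 0, 0, 0], [-0.4, 0, 0, 0, 0, 0, 0]],
  ],
)

```text
t: 29.13
tcp_pos: [0.5187, -0.0357, 0.0958]
tool_rot: [0.999, -0.038, -0.0, -0.0]
force: [-0.7, 0.3, -0.7]
finger_gap: 0.004
gripper_force: 0.0
```

carry_out(
  targets=[
    [[1, 0, -0.5, 0, 0, 0, 0], [2.5, 0, -0.5, 0, 0, 0, 0], [3.5, 0, 0, 0, 0, 0, 0], [3.5, 0, 1.2, 0, 0, 0, 0], [3.5, 0, 2.4, 0, 0, 0, 0], [3.5, 0, 2.4, 0, 0, 0, 0], [2.8, 0, 2.4, 0, 0, 0, 0], [2.3, 0, 2.4, 0, 0, 0, 0], [2, 0, 2.4, 0, 0, 0, 0], [2, 0, 2.4, 0, 0, 0, 0]],
  ],
)

```text
t: 29.97
tcp_pos: [0.5392, -0.0374, 0.0725]
tool_rot: [0.999, -0.038, 0.001, 0.0]
force: [0.9, 0.1, 0.3]
finger_gap: -0.003
gripper_force: 0.2
```

carry_out(
  targets=[
    [[-0.2, 0, 0, 0, 0, 0, 0], [-0.4, 0, 0, 0, 0, 0, 0], [-0.4, 0, 0, 0, 0, 0, 0]],
  ],
)

```text
t: 30.22
tcp_pos: [0.5389, -0.0376, 0.0728]
tool_rot: [0.999, -0.038, 0.004, 0.0]
force: [5.3, 1.0, -2.3]
finger_gap: -0.002
gripper_force: 3.0
```

carry_out(
  targets=[
    [[-0.2, 0, 0, 0, 0, 0, 0], [-0.4, 0, 0, 0, 0, 0, 0], [-0.4, 0, 0, 0, 0, 0, 0]],
  ],
)

```text
t: 30.47
tcp_pos: [0.5388, -0.038, 0.0733]
tool_rot: [0.999, -0.038, 0.008, 0.001]
force: [11.8, 2.8, -6.2]
finger_gap: -0.002
gripper_force: 5.6
```

carry_out(
  targets=[
    [[1, 0, 0, 0, 0, 0, 0], [2, 0, 0, 0, 0, 0, 0], [3.5, 0, 0, 0, 0, 0, 0], [4.5, 0, -2, 0, 0, 0, 0], [4.5, 0, -5, 0, 0, 0, 0], [4.5, 0, -8, 0, 0, 0, 0], [2.5, -3, -12, 0, 0, 0, 0], [0, -7, -15, 0, 0, 0, 0], [-2, -11, -17, 0, 0, 0, 0], [-3, -15, -18, 0, 0, 0, 0], [-4, -18, -18, 0, 0, 0, 0], [-4, -18, -18, 0, 0, 0, 0]],
  ],
)

```text
t: 31.47
tcp_pos: [0.5029, 0.149, 0.2538]
tool_rot: [0.999, -0.037, 0.0, -0.001]
force: [-0.1, -0.3, -0.1]
finger_gap: 0.002
gripper_force: 0.0
```

carry_out(
  targets=[
    [[0, -4, 0, 0, 0, 0, 0], [0, -8, 0, 0, 0, 0, 0], [0, -12, 0, 0, 0, 0, 0], [0, -16, 0, 0, 0, 0, 0], [0, -20, 0, 0, 0, 0, 0], [0, -22, 0, 0, 0, 0, 0], [0, -22, 0, 0, 0, 0, 0], [0, -22, 0, 0, 0, 0, 0]],
  ],
)

```text
t: 32.13
tcp_pos: [0.5204, 0.3656, 0.2514]
tool_rot: [0.999, -0.036, -0.001, 0.001]
force: [-0.2, -0.5, -0.7]
finger_gap: 0.004
gripper_force: 0.0
```

Run:
```python
from geo import *
for n in("scene","top"):
    im=cams.snapshot(n)[:,:,::-1]; cv2.imwrite(f"pics/{n}_end2.png",im)
    x,y,w,hh=(255,215,55,60) if n=="scene" else (325,210,50,60)
    for f in(f"{n}0",f"{n}_end",f"{n}_end2"):
        q=cv2.imread(f"pics/{f}.png"); h=cv2.cvtColor(q[y:y+hh,x:x+w],cv2.COLOR_BGR2HSV); mk=cv2.inRange(h,(55,80,30),(90,255,255)); (a,b),r=cv2.minEnclosingCircle(np.argwhere(mk)[:,::-1].astype(np.float32)); print(f,"knob",np.round(np.argwhere(mk).mean(0)[::-1]+[x,y],1),"circle",round(a+x,1),round(b+y,1),round(r,1),mk.sum()//255)
    d=cv2.absdiff(im,cv2.imread(f"pics/{n}0.png")).max(2); m=cv2.medianBlur((d>50).astype(np.uint8),5); _,_,s,c=cv2.connectedComponentsWithStats(m); print("changed",[(np.round(c[k]).astype(int).tolist(),int(s[k,4])) for k in range(1,len(s)) if s[k,4]>15])
```

```text
scene0 knob [291.1 254.6] circle 291.1 254.6 7.7 179
scene_end knob [278.  236.9] circle 277.9 237.1 7.7 179
scene_end2 knob [278.  236.9] circle 277.9 237.1 7.7 178
changed [([221, 15], 1044), ([255, 2], 80), ([422, 9], 350), ([474, 31], 2541), ([137, 27], 149), ([125, 45], 218), ([150, 39], 43), ([145, 69], 18), ([168, 70], 106), ([465, 82], 16), ([284, 247], 337)]
top0 knob [350.8 230.2] circle 350.9 230.1 6.2 127
top_end knob [348.8 256.9] circle 349.0 257.0 6.4 132
top_end2 knob [348.8 256.9] circle 349.0 257.0 6.4 132
changed [([34, 192], 415), ([41, 210], 71), ([95, 221], 212), ([351, 231], 120), ([411, 244], 37), ([444, 248], 76), ([349, 258], 127), ([0, 281], 21), ([9, 315], 19), ([4, 320], 24)]
```

```bash
python3 -c "
from station import sign_off
print(sign_off())"
```

```text
the job is handed in; nothing more can be done
None
```

I've handed the job in: tile shifts in the camera views match all four pressed home in one pass at about 7 N, the block stands upright in the tray where it was, and the lever was pushed to a firm stop. Its knob reads about 5 mm short of my estimate for fully over, but a second 12 N push did not move it.

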